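# Open the sprinkle-tin box and line the tins up for the label scanner

### The arm

A 6-joint arm with a two-finger parallel gripper is mounted at the origin on the work surface. World frame = base frame: x ahead of the robot, y to its left, z up, the work surface at z = 0. Lengths are in m, angles in degrees, forces in N, time in s.
With the tool pointing down it reaches from about 0.4 to 0.825 m from the base axis. Payload 7 kg.
Tool frame: the origin (TCP) lies midway between the tips of the shut fingers; the grasp point (between the pads) lies 19 mm behind it; z points along the fingers, y is the line along which they close (so a half turn about z gives the same grasp; the last joint's range is limited). The gripper opens to 88 mm and grips with 3 to 60 N. Pads are 19 mm wide; open, the fingers measure 130 mm over their backs; the gripper's body (78 mm by 193 mm) begins 47 mm behind the grasp point.
Start: joints at [-60.098, 20.546, 0.682, 0, -70.136, -16.507], TCP at [0.156, -0.657, 0.227] pointing down, gripper open.
Joint ranges: [-176.03, 176.03], [-82.01, 121.73], [-58.28, 71.71], [-173.87, 95.51], [-174.79, -0.11], [-173.66, 173.66]. Speed limits (degrees/s): [136.94, 136.94, 172.46, 180, 180, 180].

### API

Orientations are given as [roll, pitch, yaw] about the fixed x, y, z axes, in that order (R = Rz(yaw) Ry(pitch) Rx(roll)).
In Python, from plant import r gives the robot as it stands. The module is installed in compiled form; this text tells all that it offers.
- The arm moves only by the tool play_rows, never from a script. Its argument "rows" is a list of rows, each an object with "slide": the shift along the tool's x, y, z as a fraction of full scale, a list of three; "delta_rot": the turn, a rotation vector about the tool's x, y, z as a fraction of full scale, a list of three; "fingers": the opening, from -1 (shut) to 1 (fully open). In form: [{"slide": [x, y, z], "delta_rot": [rx, ry, rz], "fingers": fingers}, ...]. A call has 1 to 8 rows; each row shifts and turns the commanded pose from where the row before left it, along the tool's axes as they then stand; what a row does not reach is not made up. Full scale, the value 1, is 0.15 m for a shift and 0.08 rad for a turn. A row lasts 1/8 s, in which the tool goes at most 62.5 mm and 10.7 degrees, less where a joint would pass 70% of its speed; a pose out of reach is approached as far as the arm can. A call with a number of a shift or a turn outside -1 to 1 is refused whole. A call with a gripper value outside its range is refused whole. The fingers move at their own pace and stop on an object; "squeeze" is the grip in N (left out, the last holds). Time passes only in rows, so rows that do not move let the fingers close. It gives the time, the measured TCP pose, the force, the opening and the grip force at its end, in the units of the state.
- r.get_state(): the state, without advancing time (a new reading comes with each control period).
- r.capture(name): name is "side" or "top"; returns a dict with "image" (480x640x3 uint8, blue, green, red), "fx", "fy", "cx", "cy" (pixels), "R" (3x3) and "t" (3): a world point X has camera coordinates R X + t. Camera axes: x right, y down, z forward; pixel columns grow to the right and rows downward; lengths in m; the calibration is good to about 2 mm. A picture is of the moment at which its call begins. There is no depth.
- r.close_job(): hands the job in; it is judged then, once.
The state is a dict: "time_s": time; "joints": joint angles; "qd": joint speeds; "joint_torque": joint torques, N m; "tcp_pos": TCP position; "eef_rot": TCP orientation; "contact_force": force on the tool from outside, world axes, zero at the start; "moment": the same for the moment, N m; "gripper_width": finger opening in m; "gripper_force": force on a finger pad.
Only numpy, scipy, OpenCV 4.12 (cv2) and the standard library are available. Lean on these libraries where they do the work, as an engineer would, in place of code of your own. Each camera call takes 0.05 s, during which the arm holds its last target. There are 200 camera calls.

### The job

Turn both turn buttons of the grey box fully aside, then lift the freed wooden cover panel out and lay it flat on the middle of the cork mat. Then take every tin out of the box and stand it upright on the scanner's rubber strip, wholly on the strip, with its paper label turned squarely to the scanner's window. Leave the glass bowl and the milk jug where they are.

Things in the scene. Friction and masses are not known exactly. Their poses are not given: they have to be found in the camera images.
- tin_box: Fixed grey box of tins. Origin: centre of underside, z up. Outside 220 x 220 mm, rim 60 mm high, walls 10 mm, inner floor 6 mm up. Upright webs cut off each inner corner (56 mm off each wall, top at 52 mm) and carry the panel, 2 mm play, top flush with the rim. Bosses outside its -x and +x walls (22 mm out) carry the turn buttons. Tins start about 37 mm from centre in x and y, one a quarter or none.
- button_near (a joint): Angle of the steel turn button on the box's -x side: vertical pivot, anticlockwise from above positive. 0: points in over the panel; about +-1.57: aside along the outer wall (clear beyond 1.3). Turns either way, stops +-1.6, friction 0.03 N m, stays put. Wing 60 x 16 x 6 mm, underside 62 mm above the island; on it a fin to pinch, 24 mm along the wing, 10 mm thick, 22 mm high, its top at 90 mm.
- near_pivot (a point): On the pivot axis of button_near, at the wing's top (68 mm above the island top), 120 mm from the box centre to -x.
- near_fin (a point): Centre of the top of button_near's fin, 36 mm out from the pivot; moves with the button.
- button_far (a joint): The same turn button on the box's +x side; same meaning (0: points in over the panel; +-1.57: aside).
- far_pivot (a point): On the pivot axis of button_far, at the wing's top, 120 mm from the box centre to +x.
- far_fin (a point): Centre of the top of button_far's fin, 36 mm out from the pivot; moves with the button.
- panel: Loose wooden cover panel of the box, 196 x 196 x 8 mm, 0.2 kg. Origin: centre of its underside, z up. On its middle an upright wooden grip bar 14 mm wide (x), 64 mm long (y), from 8 to 40 mm above the underside.
- cork_mat: Fixed square cork mat, 190 x 190 x 5 mm, lying on the island. Origin: centre of its underside.
- scanner: Fixed label scanner: thin dark rubber strip, 90 (x) by 300 (y) mm, 1 mm thick (its top practically level with the island top), for tins in one row; behind it (x = 75 to 105 mm) a white block 56 mm high, 300 mm long. Origin: strip centre, on the island top. The window looks along the scanner's -x, so a label facing it points along the scanner's +x.
- window (a point): Centre of the dark long scanning window (280 x 26 mm) on the block's face: 74 mm along x from the scanner's origin, 28 mm up.
- block_back (a point): Middle of the back of the scanner's white block, 105 mm along x from the scanner's origin, 28 mm up.
- tin1: Loose round sprinkle tin, 40 mm in diameter, 42 mm high, about 100 g, low centre of mass, aluminium, white cap; a paper label (22 x 24 mm) on one side, and a black raised bar on the cap from its middle towards the label side. Origin: centre of its underside; z up; +x points out through the label. May be absent.
- tin2: Another such tin, the same in every way; may be absent.
- tin3: Another such tin, the same in every way; may be absent.
- tin4: Another such tin, the same in every way; may be absent.
- bowl: Bystander: glass mixing bowl, rim 170 mm across, 75 mm high. Origin: centre of its underside. To be left alone.
- jug: Bystander: white ceramic milk jug, 80 mm across, 100 mm high, with a handle. Origin: centre of its underside. To be left alone.

How it is judged:
By the outcome, as a careful person would: the job done as asked, in the order asked, and still so for the second after the job is handed in, with the robot touching nothing.
Of tin1, tin2, tin3, tin4 only 3 to 4 are there at a start; the rules pass over those that are not, and their reading is None.
At some moment in a run one of tin1, tin2, tin3, tin4 may be knocked a few centimetres aside while the robot is not near it.
It also fails if it takes over 192 s, if anything falls off the work surface, if the arm or the gripper's body presses on something with over 40 N, if the wrist force passes 120 N, or if a joint passes its speed limit or range.

## Working session

There is one attempt and no reset: what is moved stays moved. The work goes in short steps, Python scripts to look and compute and a tool call to move; the robot and the scene stay as the last step left them, time stands still between calls to the robot, and variables do not carry over. Pictures are saved under pics/ and viewed, at most 14 in all, crops included, and the job is handed in when it is done.

Besides the shell and the picture viewer there is one more tool, called as a command line: name --argument value ..., lists and objects as JSON in quotes. play_rows: Moves the arm, as the interface text tells. Shift numbers are shares of 0.15 m and turn numbers shares of 0.08 rad, none past 1 either way. Its arguments: {"type":"object","properties":{"rows":{"type":"array"},"squeeze":{"type":"number"}},"required":["rows"]}

```bash
mkdir -p pics; python3 - <<'E'
from plant import r
import cv2,json
for n in("top","side"):
    c=r.capture(n); cv2.imwrite(f"pics/{n}0.png",c["image"]); print(n,c["fx"],c["cx"],c["cy"],c["R"],c["t"])
print(r.get_state())
E
```

```text
top 452.7837888871007 315.1090697811496 242.4398590769787 [[-1.33278311e-03 -9.99605151e-01  2.80671694e-02]
 [-9.97176347e-01 -7.78892196e-04 -7.50914500e-02]
 [ 7.50836616e-02 -2.80879981e-02 -9.96781575e-01]] [0.00308556 0.5902906  1.04212573]
side 488.24421570931617 318.8156099045955 229.52438029005134 [[-0.77378231 -0.63329928  0.01389076]
 [-0.48094395  0.57307651 -0.66353314]
 [ 0.4122546  -0.52011089 -0.74801792]] [0.4876541  0.32034944 1.06579292]
{'time_s': 0.1, 'joints': array([-6.00980318e+01,  2.05873332e+01,  6.38297237e-01, -1.87222043e-02,
       -7.01357011e+01, -1.65076950e+01]), 'qd': array([ 0.05083681, -0.02954506,  0.01791371,  0.05878685,  0.09038208,
       -0.05943623]), 'joint_torque': array([-2.02228017e-03, -5.84162629e+01,  2.93756121e+01,  7.01556757e+00,
        1.02402279e-02, -8.35417563e-05]), 'tcp_pos': array([ 0.15624708, -0.65620808,  0.22570774]), 'eef_rot': array([ 1.79913754e+02, -7.20437435e-03, -1.66612096e+02]), 'contact_force': array([ 0.27117831,  0.18347091, -0.06131221]), 'moment': array([-0.00318469,  0.00829003, -0.00310796]), 'gripper_force': 0.0, 'gripper_width': 0.08757679797063293}
```

View pics/top0.png

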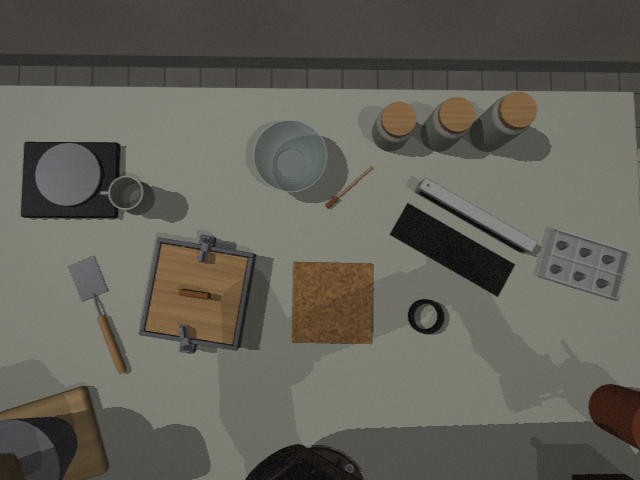

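View pics/side0.png

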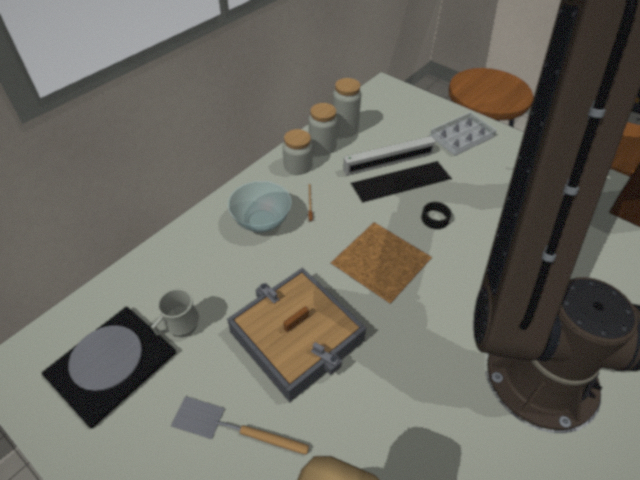

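```bash
cat > h.py <<'E'
from plant import r
import cv2, numpy as np
def cast(c,uv,z):
    uv=np.atleast_2d(np.array(uv,float)); R=np.array(c["R"]); t=np.array(c["t"])
    o=-R.T@t
    d=np.c_[(uv[:,0]-c["cx"])/c["fx"],(uv[:,1]-c["cy"])/c["fy"],np.ones(len(uv))]@R
    return o+d*((z-o[2])/d[:,2])[:,None]
def proj(c,X):
    p=np.array(c["R"])@np.array(X,float)+np.array(c["t"]); return c["fx"]*p[0]/p[2]+c["cx"],c["fy"]*p[1]/p[2]+c["cy"]
def tri(c1,uv1,c2,uv2):
    A=[];b=[]
    for c,uv in((c1,uv1),(c2,uv2)):
        p0=cast(c,uv,0)[0];d=cast(c,uv,.1)[0]-p0;d/=np.linalg.norm(d);P=np.eye(3)-np.outer(d,d);A.append(P);b.append(P@p0)
    return np.linalg.lstsq(np.vstack(A),np.hstack(b),rcond=None)[0]
def blob(c,roi,lo,hi,k=3):
    x0,y0,x1,y1=roi; h=cv2.cvtColor(c["image"],cv2.COLOR_BGR2HSV)[y0:y1,x0:x1]
    m=cv2.morphologyEx(cv2.inRange(h,lo,hi),cv2.MORPH_OPEN,np.ones((k,k)))
    cs=cv2.findContours(m,cv2.RETR_EXTERNAL,cv2.CHAIN_APPROX_NONE)[0]
    return sorted([q+[[x0,y0]] for q in cs],key=cv2.contourArea)[::-1]
def rect(c,q,z):
    P=cast(c,q.reshape(-1,2),z)[:,:2]
    return cv2.minAreaRect((P*1000).astype(np.float32))
E
python3 - <<'E'
from h import *
t=r.capture("top");s=r.capture("side")
for n,roi,lo,hi,z in(("panel",(130,225,270,360),(5,60,60),(25,255,255),.06),("cork",(280,250,385,355),(5,60,40),(25,255,255),.005),("strip",(380,195,530,305),(0,0,0),(180,255,45),.001)):
    q=blob(t,roi,lo,hi)[0]; print(n,cv2.contourArea(q),rect(t,q,z))
q=blob(t,(405,165,550,260),(0,0,150),(180,60,255))
print("blk",[(cv2.contourArea(a),rect(t,a,.056)) for a in q[:2]])
q=blob(t,(130,225,270,360),(0,0,0),(180,255,130),1)
print("box",rect(t,q[0],.06),cv2.contourArea(q[0]))
a=cv2.resize(t["image"][225:360,130:270],None,fx=4,fy=4,interpolation=2)
b=cv2.resize(s["image"][260:400,220:380],None,fx=4,fy=4,interpolation=2)[:540]
im=np.zeros((560,1200,3),np.uint8);im[:540,:560]=a;im[:540,560:]=b
cv2.imwrite("pics/box.png",cv2.resize(im,(800,373)))
cv2.imwrite("pics/boxtop.png",a)
E
```

```text
panel 7453.0 ((473.4961242675781, 269.24786376953125), (197.2664794921875, 195.81558227539062), 80.50650024414062)
cork 6319.0 ((449.6750793457031, -37.638587951660156), (189.610107421875, 190.1749725341797), 89.38070678710938)
strip 4312.5 ((575.7179565429688, -328.22979736328125), (297.7624206542969, 88.5301513671875), 59.94286346435547)
blk []
box ((476.94122314453125, 262.080078125), (299.4787902832031, 309.05487060546875), 0.360834002494812) 16014.0
```

View pics/boxtop.png

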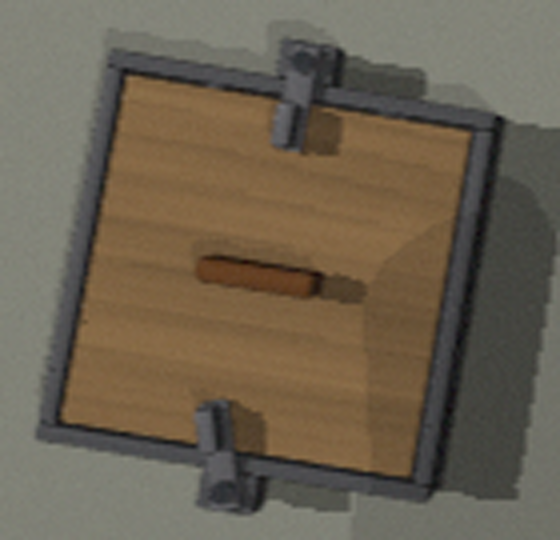

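```bash
cat >> h.py <<'E'
from scipy.spatial.transform import Rotation as Ro
def go(pos,yaw,st=None,slmax=.4):
    """rows for: turn to yaw (level) first, then straight slide to pos. Returns pos,rot for chaining."""
    if st is None:
        g=r.get_state(); st=(np.array(g["tcp_pos"]),Ro.from_euler("xyz",g["eef_rot"],degrees=True))
    p,R=st; T=Ro.from_euler("xyz",[180,0,yaw],degrees=True)
    v=(R.inv()*T).as_rotvec()/.08; n=int(np.ceil(np.abs(v).max()-.05)); 
    s=T.inv().apply(np.array(pos)-p)/.15; m=int(np.ceil(np.linalg.norm(s)/slmax))
    print("turn",n,"x",np.round(v/max(n,1),3),"| slide",m,"x",np.round(s/max(m,1),3), "tot", np.round(s,3))
    return np.array(pos,float),T
E
python3 - <<'E'
from h import *
t=r.capture("top")
c=np.array([.4735,.2692]);a=np.radians(-9.5);ax=np.array([np.cos(a),np.sin(a)])
for n,uv,s in(("near",(182.75,331.25),-1),("far",(202,257),1)):
    pv=c+s*.12*ax; f=cast(t,uv,.09)[0][:2]; d=f-pv; print(n,pv,f,np.linalg.norm(d),np.degrees(np.arctan2(d[1],d[0])))
st=go([.5,0,.2],-175)
st=go([.39,.285,.15],-175,st)
E
```

```text
near [0.35514573 0.28900571] [0.39341148 0.28986936] 0.038275494299378286 1.2929318791937596
far [0.59185427 0.24939429] [0.55316323 0.25150546] 0.03874860074525216 176.87676059312906
turn 2 x [ 0.005 -0.001  0.916] | slide 13 x [-0.205  0.32   0.013] tot [-2.664  4.16   0.174]
turn 0 x [0. 0. 0.] | slide 6 x [0.094 0.326 0.056] tot [0.565 1.957 0.333]
```

play_rows --rows '[{"slide": [0,0,0],"delta_rot": [0,0,0.88],"fingers": 0},{"slide": [0,0,0],"delta_rot": [0,0,0.88],"fingers": 0},{"slide": [0,0,0],"delta_rot": [0,0,0.88],"fingers": 0},{"slide": [-0.184,0.332,0.013],"delta_rot": [0,0,0],"fingers": 0},{"slide": [-0.184,0.332,0.013],"delta_rot": [0,0,0],"fingers": 0},{"slide": [-0.184,0.332,0.013],"delta_rot": [0,0,0],"fingers": 0},{"slide": [-0.184,0.332,0.013],"delta_rot": [0,0,0],"fingers": 0},{"slide": [-0.184,0.332,0.013],"delta_rot": [0,0,0],"fingers": 0}]' --squeeze 15

```text
time_s: 1.25
tcp_pos: [0.2892, -0.403, 0.2169]
eef_rot: [-180.0, 0.0, -178.7]
contact_force: [1.2, -0.0, 0.7]
gripper_width: 0.0442
gripper_force: 0.0
```

play_rows --rows '[{"slide": [-0.184,0.332,0.013],"delta_rot": [0,0,0],"fingers": 0},{"slide": [-0.184,0.332,0.013],"delta_rot": [0,0,0],"fingers": 0},{"slide": [-0.184,0.332,0.013],"delta_rot": [0,0,0],"fingers": 0},{"slide": [-0.184,0.332,0.013],"delta_rot": [0,0,0],"fingers": 0},{"slide": [-0.184,0.332,0.013],"delta_rot": [0,0,0],"fingers": 0},{"slide": [-0.184,0.332,0.013],"delta_rot": [0,0,0],"fingers": 0},{"slide": [-0.184,0.332,0.013],"delta_rot": [0,0,0],"fingers": 0},{"slide": [-0.184,0.332,0.013],"delta_rot": [0,0,0],"fingers": 0}]'

```text
time_s: 2.25
tcp_pos: [0.501, 0.0007, 0.2014]
eef_rot: [180.0, 0.0, -178.7]
contact_force: [0.7, -0.8, -0.2]
gripper_width: 0.0439
gripper_force: 0.0
```

```bash
python3 - <<'E'
from h import *
g=r.get_state();print(g["tcp_pos"],g["eef_rot"],g["joints"],g["gripper_width"])
st=go([.392,.289,.12],-178.7)
go([.392,.289,.074],-178.7,st)
E
```

```text
[0.50099884 0.00065703 0.2014366 ] [ 1.79989838e+02  3.73561193e-02 -1.78677251e+02] [ 2.25878637e+01  5.12094668e+00 -2.30033987e+01  4.62591558e-03
 -6.18371565e+01 -1.11267293e+02] 0.04387840859020163
turn 0 x [0.002 0.008 0.005] | slide 6 x [0.114 0.323 0.09 ] tot [0.683 1.938 0.543]
turn 0 x [0. 0. 0.] | slide 1 x [ 0.    -0.     0.307] tot [ 0.    -0.     0.307]
```

play_rows --rows '[{"slide": [0.114,0.323,0.09],"delta_rot": [0,0,0],"fingers": 0},{"slide": [0.114,0.323,0.09],"delta_rot": [0,0,0],"fingers": 0},{"slide": [0.114,0.323,0.09],"delta_rot": [0,0,0],"fingers": 0},{"slide": [0.114,0.323,0.09],"delta_rot": [0,0,0],"fingers": 0},{"slide": [0.114,0.323,0.09],"delta_rot": [0,0,0],"fingers": 0},{"slide": [0.114,0.323,0.09],"delta_rot": [0,0,0],"fingers": 0},{"slide": [0,0,0],"delta_rot": [0,0,0],"fingers": 0}]'

```text
time_s: 3.12
tcp_pos: [0.3901, 0.2893, 0.1193]
eef_rot: [-179.9, -0.0, -178.5]
contact_force: [-0.7, -0.2, 0.5]
gripper_width: 0.0438
gripper_force: 0.0
```

play_rows --rows '[{"slide": [0,0,0.15],"delta_rot": [0,0,0],"fingers": 0},{"slide": [0,0,0.15],"delta_rot": [0,0,0],"fingers": 0},{"slide": [0,0,0],"delta_rot": [0,0,0],"fingers": -1},{"slide": [0,0,0],"delta_rot": [0,0,0],"fingers": -1},{"slide": [0,0,0],"delta_rot": [0,0,0],"fingers": -1},{"slide": [0,0,0],"delta_rot": [0,0,0],"fingers": -1}]' --squeeze 6

```text
time_s: 3.88
tcp_pos: [0.392, 0.288, 0.0762]
eef_rot: [179.9, 0.1, -178.7]
contact_force: [0.6, 2.5, 0.8]
gripper_width: 0.0106
gripper_force: 6.0
```

Gripped the fin. Turn it.

play_rows --rows '[{"slide": [0.001,0.0195,0],"delta_rot": [0,0,-1],"fingers": -1},{"slide": [0.001,0.0195,0],"delta_rot": [0,0,-1],"fingers": -1},{"slide": [0.001,0.0195,0],"delta_rot": [0,0,-1],"fingers": -1},{"slide": [0.001,0.0195,0],"delta_rot": [0,0,-1],"fingers": -1},{"slide": [0.001,0.0195,0],"delta_rot": [0,0,-1],"fingers": -1},{"slide": [0.001,0.0195,0],"delta_rot": [0,0,-1],"fingers": -1},{"slide": [0.001,0.0195,0],"delta_rot": [0,0,-1],"fingers": -1},{"slide": [0.001,0.0195,0],"delta_rot": [0,0,-1],"fingers": -1}]'

```text
time_s: 4.88
tcp_pos: [0.3846, 0.3108, 0.0763]
eef_rot: [179.9, 0.3, -141.9]
contact_force: [3.6, 3.3, -0.8]
gripper_width: 0.0104
gripper_force: 6.0
```

play_rows --rows '[{"slide": [0.001,0.0195,0],"delta_rot": [0,0,-1],"fingers": -1},{"slide": [0.001,0.0195,0],"delta_rot": [0,0,-1],"fingers": -1},{"slide": [0.001,0.0195,0],"delta_rot": [0,0,-1],"fingers": -1},{"slide": [0.001,0.0195,0],"delta_rot": [0,0,-1],"fingers": -1},{"slide": [0.001,0.0195,0],"delta_rot": [0,0,-1],"fingers": -1},{"slide": [0.001,0.0195,0],"delta_rot": [0,0,-1],"fingers": -1},{"slide": [0.001,0.0195,0],"delta_rot": [0,0,-1],"fingers": -1},{"slide": [0.001,0.0195,0],"delta_rot": [0,0,-1],"fingers": -1}]'

```text
time_s: 5.88
tcp_pos: [0.3651, 0.324, 0.0764]
eef_rot: [-179.9, 0.3, -105.2]
contact_force: [2.1, 5.9, -1.3]
gripper_width: 0.01
gripper_force: 6.0
```

play_rows --rows '[{"slide": [0.001,0.0195,0],"delta_rot": [0,0,-1],"fingers": -1},{"slide": [0,0,0],"delta_rot": [0,0,0],"fingers": -0.1},{"slide": [0,0,0],"delta_rot": [0,0,0],"fingers": -0.1},{"slide": [0,0,-0.2],"delta_rot": [0,0,0],"fingers": -0.1},{"slide": [0,0,-0.3],"delta_rot": [0,0,0],"fingers": -0.1},{"slide": [0,0,0],"delta_rot": [0,0,0],"fingers": 0}]'

```text
time_s: 6.62
tcp_pos: [0.3623, 0.3233, 0.1534]
eef_rot: [-179.9, 0.3, -100.8]
contact_force: [-0.2, -0.3, -0.5]
gripper_width: 0.0426
gripper_force: 0.0
```

```bash
python3 - <<'E'
from h import *
# far: wing dir 176.9 -> tool yaw 176.9 (x away from pivot) or -3.1
st=go([.555,.2515,.12],-183.1)
go([.555,.2515,.075],-183.1,st)
E
```

```text
turn 18 x [0.001 0.004 0.997] | slide 4 x [-0.327 -0.102  0.056] tot [-1.308 -0.409  0.223]
turn 0 x [0. 0. 0.] | slide 1 x [ 0.  -0.   0.3] tot [ 0.  -0.   0.3]
```

play_rows --rows '[{"slide": [0,0,0],"delta_rot": [0,0,0.997],"fingers": 0},{"slide": [0,0,0],"delta_rot": [0,0,0.997],"fingers": 0},{"slide": [0,0,0],"delta_rot": [0,0,0.997],"fingers": 0},{"slide": [0,0,0],"delta_rot": [0,0,0.997],"fingers": 0},{"slide": [0,0,0],"delta_rot": [0,0,0.997],"fingers": 0},{"slide": [0,0,0],"delta_rot": [0,0,0.997],"fingers": 0},{"slide": [0,0,0],"delta_rot": [0,0,0.997],"fingers": 0},{"slide": [0,0,0],"delta_rot": [0,0,0.997],"fingers": 0}]'

```text
time_s: 7.62
tcp_pos: [0.3608, 0.3211, 0.1494]
eef_rot: [-180.0, -0.1, -137.6]
contact_force: [-0.2, -0.1, -0.0]
gripper_width: 0.044
gripper_force: 0.0
```

play_rows --rows '[{"slide": [0,0,0],"delta_rot": [0,0,0.997],"fingers": 0},{"slide": [0,0,0],"delta_rot": [0,0,0.997],"fingers": 0},{"slide": [0,0,0],"delta_rot": [0,0,0.997],"fingers": 0},{"slide": [0,0,0],"delta_rot": [0,0,0.997],"fingers": 0},{"slide": [0,0,0],"delta_rot": [0,0,0.997],"fingers": 0},{"slide": [0,0,0],"delta_rot": [0,0,0.997],"fingers": 0},{"slide": [0,0,0],"delta_rot": [0,0,0.997],"fingers": 0},{"slide": [0,0,0],"delta_rot": [0,0,0.997],"fingers": 0}]'

```text
time_s: 8.62
tcp_pos: [0.3609, 0.3211, 0.1494]
eef_rot: [-179.9, -0.1, -174.1]
contact_force: [-0.6, -0.2, 0.3]
gripper_width: 0.0439
gripper_force: 0.0
```

play_rows --rows '[{"slide": [0,0,0],"delta_rot": [0,0,0.997],"fingers": 0},{"slide": [0,0,0],"delta_rot": [0,0,0.997],"fingers": 0},{"slide": [-0.327,-0.102,0.056],"delta_rot": [0,0,0],"fingers": 0},{"slide": [-0.327,-0.102,0.056],"delta_rot": [0,0,0],"fingers": 0},{"slide": [-0.327,-0.102,0.056],"delta_rot": [0,0,0],"fingers": 0},{"slide": [-0.327,-0.102,0.056],"delta_rot": [0,0,0],"fingers": 0},{"slide": [0,0,0],"delta_rot": [0,0,0],"fingers": 0}]'

```text
time_s: 9.5
tcp_pos: [0.5555, 0.2479, 0.1141]
eef_rot: [-179.8, -0.1, 176.7]
contact_force: [-1.5, -0.9, 0.0]
gripper_width: 0.0436
gripper_force: 0.0
```

play_rows --rows '[{"slide": [0,0,0.15],"delta_rot": [0,0,0],"fingers": 0},{"slide": [0,0,0.15],"delta_rot": [0,0,0],"fingers": 0},{"slide": [0,0,0],"delta_rot": [0,0,0],"fingers": -1},{"slide": [0,0,0],"delta_rot": [0,0,0],"fingers": -1},{"slide": [0,0,0],"delta_rot": [0,0,0],"fingers": -1},{"slide": [0,0,0],"delta_rot": [0,0,0],"fingers": -1}]'

```text
time_s: 10.25
tcp_pos: [0.5541, 0.2509, 0.0725]
eef_rot: [179.9, 0.1, 177.0]
contact_force: [-1.3, 2.4, 0.9]
gripper_width: 0.0103
gripper_force: 6.0
```

play_rows --rows '[{"slide": [-0.001,-0.0195,0],"delta_rot": [0,0,-1],"fingers": -1},{"slide": [-0.001,-0.0195,0],"delta_rot": [0,0,-1],"fingers": -1},{"slide": [-0.001,-0.0195,0],"delta_rot": [0,0,-1],"fingers": -1},{"slide": [-0.001,-0.0195,0],"delta_rot": [0,0,-1],"fingers": -1},{"slide": [-0.001,-0.0195,0],"delta_rot": [0,0,-1],"fingers": -1},{"slide": [-0.001,-0.0195,0],"delta_rot": [0,0,-1],"fingers": -1},{"slide": [-0.001,-0.0195,0],"delta_rot": [0,0,-1],"fingers": -1},{"slide": [-0.001,-0.0195,0],"delta_rot": [0,0,-1],"fingers": -1}]'

```text
time_s: 11.25
tcp_pos: [0.5605, 0.2284, 0.0725]
eef_rot: [180.0, 0.1, -146.2]
contact_force: [0.9, 0.5, 2.4]
gripper_width: 0.0096
gripper_force: 6.0
```

play_rows --rows '[{"slide": [-0.001,-0.0195,0],"delta_rot": [0,0,-1],"fingers": -1},{"slide": [-0.001,-0.0195,0],"delta_rot": [0,0,-1],"fingers": -1},{"slide": [-0.001,-0.0195,0],"delta_rot": [0,0,-1],"fingers": -1},{"slide": [-0.001,-0.0195,0],"delta_rot": [0,0,-1],"fingers": -1},{"slide": [-0.001,-0.0195,0],"delta_rot": [0,0,-1],"fingers": -1},{"slide": [-0.001,-0.0195,0],"delta_rot": [0,0,-1],"fingers": -1},{"slide": [-0.001,-0.0195,0],"delta_rot": [0,0,-1],"fingers": -1},{"slide": [-0.001,-0.0195,0],"delta_rot": [0,0,-1],"fingers": -1}]'

```text
time_s: 12.25
tcp_pos: [0.5792, 0.2138, 0.0725]
eef_rot: [-179.9, 0.0, -109.6]
contact_force: [1.0, -1.4, 0.9]
gripper_width: 0.0102
gripper_force: 6.0
```

play_rows --rows '[{"slide": [-0.001,-0.0195,0],"delta_rot": [0,0,-1],"fingers": -1},{"slide": [-0.001,-0.0195,0],"delta_rot": [0,0,-1],"fingers": -1},{"slide": [0,0,0],"delta_rot": [0,0,0],"fingers": -0.1},{"slide": [0,0,0],"delta_rot": [0,0,0],"fingers": -0.1},{"slide": [0,0,-0.2],"delta_rot": [0,0,0],"fingers": -0.1},{"slide": [0,0,-0.35],"delta_rot": [0,0,0],"fingers": -0.1},{"slide": [0,0,0],"delta_rot": [0,0,0],"fingers": 0}]'

```text
time_s: 13.12
tcp_pos: [0.5864, 0.2142, 0.1589]
eef_rot: [-179.6, 0.3, -100.6]
contact_force: [-0.1, -0.2, -0.7]
gripper_width: 0.0426
gripper_force: 0.0
```

```bash
python3 - <<'E'
from h import *
g=r.get_state();print(g["eef_rot"],g["joints"])
t=r.capture("top")
a=cv2.resize(t["image"][215:370,120:280],None,fx=3,fy=3,interpolation=2);cv2.imwrite("pics/b2.png",a)
q=blob(t,(130,225,270,360),(0,100,30),(14,255,150),1)
print([(cv2.contourArea(x),rect(t,x,.092)) for x in q[:3]])
c=np.array([.4735,.2692])
for y in(-99.5,-9.5,-189.5):
    print(y);st=go([*c,.15],y); go([*c,.066],y,st)
E
```

```text
[-179.64729186    0.30247644 -100.55383996] [ 38.00306859  18.40462134 -11.75335711   0.07459614 -59.381855
 -48.59557464]
[(167.0, ((473.47698974609375, 265.04034423828125), (70.14295959472656, 15.138673782348633), 80.01290130615234)), (0.0, ((620.7766723632812, 310.7827453613281), (0.0, 0.0), 0.0)), (0.0, ((616.4176635742188, 293.3670959472656), (0.0, 0.0), 0.0))]
-99.5
turn 1 x [-0.037  0.041 -0.237] | slide 3 x [-0.081  0.265  0.014] tot [-0.243  0.794  0.043]
turn 0 x [0. 0. 0.] | slide 2 x [-0.   -0.    0.28] tot [-0.   -0.    0.56]
-9.5
turn 20 x [-0.003  0.    -0.994] | slide 3 x [-0.265 -0.081  0.014] tot [-0.794 -0.243  0.043]
turn 0 x [0. 0. 0.] | slide 2 x [ 0.   -0.    0.28] tot [ 0.   -0.    0.56]
-189.5
turn 20 x [0.    0.003 0.97 ] | slide 3 x [0.265 0.081 0.014] tot [0.794 0.243 0.043]
turn 0 x [0. 0. 0.] | slide 2 x [ 0.   -0.    0.28] tot [ 0.   -0.    0.56]
```

View pics/b2.png

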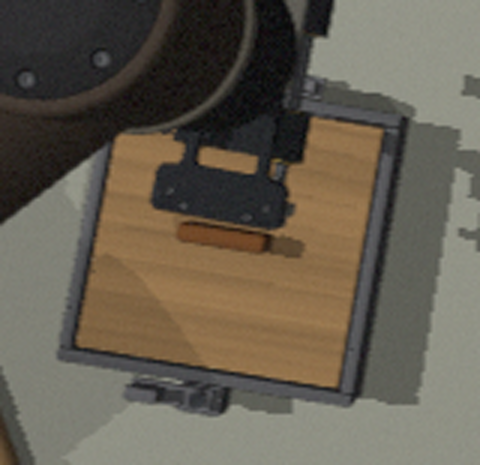

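play_rows --rows '[{"slide": [-0.081,0.265,0.014],"delta_rot": [-0.037,0.041,-0.237],"fingers": 0},{"slide": [-0.081,0.265,0.014],"delta_rot": [0,0,0],"fingers": 0},{"slide": [-0.081,0.265,0.014],"delta_rot": [0,0,0],"fingers": 0},{"slide": [0,0,0.28],"delta_rot": [0,0,0],"fingers": 0},{"slide": [0,0,0.28],"delta_rot": [0,0,0],"fingers": 0},{"slide": [0,0,0],"delta_rot": [0,0,0],"fingers": -1},{"slide": [0,0,0],"delta_rot": [0,0,0],"fingers": -1},{"slide": [0,0,0],"delta_rot": [0,0,0],"fingers": -1}]' --squeeze 30

```text
time_s: 14.18
tcp_pos: [0.4723, 0.2684, 0.0637]
eef_rot: [179.8, -0.2, -99.5]
contact_force: [0.5, -0.4, -0.2]
gripper_width: 0.0193
gripper_force: 0.0
```

play_rows --rows '[{"slide": [0,0,0],"delta_rot": [0,0,0],"fingers": -1},{"slide": [0,0,0],"delta_rot": [0,0,0],"fingers": -1},{"slide": [0,0,-0.04],"delta_rot": [0,0,0],"fingers": -1},{"slide": [0,0,-0.04],"delta_rot": [0,0,0],"fingers": -1},{"slide": [0,0,-0.05],"delta_rot": [0,0,0],"fingers": -1},{"slide": [0,0,-0.05],"delta_rot": [0,0,0],"fingers": -1}]'

```text
time_s: 14.92
tcp_pos: [0.4727, 0.2689, 0.0917]
eef_rot: [179.8, -0.2, -99.4]
contact_force: [0.3, 0.0, -2.0]
gripper_width: 0.0138
gripper_force: 30.0
```

```bash
python3 - <<'E'
from h import *
g=r.get_state();p=np.array(g["tcp_pos"])
st=go([p[0],p[1],.15],-90.6)
st=go([.4497,-.0376,.12],-90.6,st)
go([.4497,-.0376,.019],-90.6,st)
E
```

```text
turn 2 x [ 0.019 -0.017 -0.965] | slide 1 x [-0.     0.    -0.389] tot [-0.     0.    -0.389]
turn 0 x [0. 0. 0.] | slide 6 x [0.341 0.022 0.033] tot [2.045 0.132 0.2  ]
turn 0 x [0. 0. 0.] | slide 2 x [ 0.    -0.     0.337] tot [ 0.    -0.     0.673]
```

play_rows --rows '[{"slide": [0,0,-0.2],"delta_rot": [0,0,0],"fingers": -1},{"slide": [0,0,-0.19],"delta_rot": [0.019,-0.017,-0.965],"fingers": -1},{"slide": [0,0,0],"delta_rot": [0.019,-0.017,-0.965],"fingers": -1},{"slide": [0.18,0.012,0.02],"delta_rot": [0,0,0],"fingers": -1},{"slide": [0.3,0.02,0.03],"delta_rot": [0,0,0],"fingers": -1},{"slide": [0.35,0.02,0.03],"delta_rot": [0,0,0],"fingers": -1},{"slide": [0.35,0.02,0.03],"delta_rot": [0,0,0],"fingers": -1},{"slide": [0.35,0.02,0.03],"delta_rot": [0,0,0],"fingers": -1}]'

```text
time_s: 15.92
tcp_pos: [0.4556, 0.0373, 0.1285]
eef_rot: [180.0, -0.0, -90.6]
contact_force: [1.1, -1.2, -1.9]
gripper_width: 0.0135
gripper_force: 30.0
```

play_rows --rows '[{"slide": [0.3,0.02,0.03],"delta_rot": [0,0,0],"fingers": -1},{"slide": [0.15,0.01,0.03],"delta_rot": [0,0,0],"fingers": -1},{"slide": [0.065,0.01,0],"delta_rot": [0,0,0],"fingers": -1},{"slide": [0,0,0.2],"delta_rot": [0,0,0],"fingers": -1},{"slide": [0,0,0.2],"delta_rot": [0,0,0],"fingers": -1},{"slide": [0,0,0.15],"delta_rot": [0,0,0],"fingers": -1},{"slide": [0,0,0.05],"delta_rot": [0,0,0],"fingers": -1},{"slide": [0,0,0],"delta_rot": [0,0,0],"fingers": -1}]'

```text
time_s: 16.92
tcp_pos: [0.4498, -0.0375, 0.0297]
eef_rot: [180.0, -0.0, -90.6]
contact_force: [0.4, -0.3, -1.9]
gripper_width: 0.0139
gripper_force: 30.0
```

```bash
python3 - <<'E'
from h import *
g=r.get_state();print(g["tcp_pos"],g["eef_rot"],g["joints"])
go([.4497,-.0376,.019],-90.6)
t=r.capture("top");s=r.capture("side");cv2.imwrite("pics/t3.png",t["image"])
a=cv2.resize(t["image"][225:360,130:270],None,fx=4,fy=4,interpolation=2);cv2.imwrite("pics/b3.png",a)
E
```

```text
[ 0.44975587 -0.03753586  0.02965856] [ 1.79957926e+02 -3.44192274e-02 -9.05872051e+01] [ 2.03941933e+01  1.33008932e+01 -4.10283478e+01  2.92397340e-02
 -3.57223712e+01 -2.10051572e+01]
turn 0 x [ 0.009 -0.008  0.003] | slide 1 x [0.    0.    0.071] tot [0.    0.    0.071]
```

View pics/b3.png

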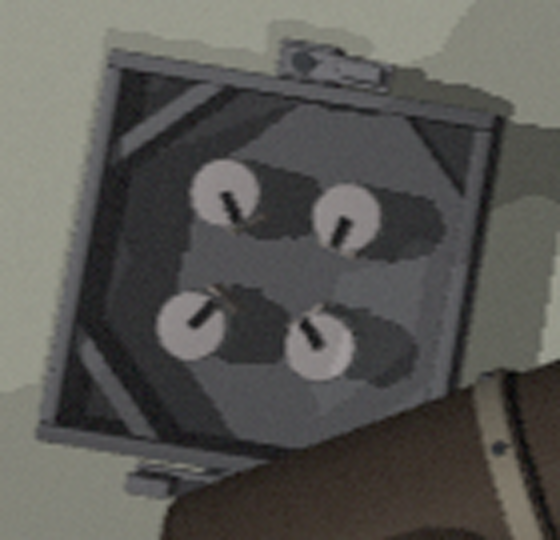

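play_rows --rows '[{"slide": [0,0,0.04],"delta_rot": [0,0,0],"fingers": -1},{"slide": [0,0,0.03],"delta_rot": [0,0,0],"fingers": -1},{"slide": [0,0,0],"delta_rot": [0,0,0],"fingers": -1}]'

```text
time_s: 17.4
tcp_pos: [0.4495, -0.0377, 0.0188]
eef_rot: [179.9, -0.0, -90.6]
contact_force: [-0.4, 0.8, -2.6]
gripper_width: 0.0139
gripper_force: 30.0
```

play_rows --rows '[{"slide": [0,0,0.008],"delta_rot": [0,0,0],"fingers": -1},{"slide": [0,0,0.006],"delta_rot": [0,0,0],"fingers": -1},{"slide": [0,0,0],"delta_rot": [0,0,0],"fingers": -1}]'

```text
time_s: 17.77
tcp_pos: [0.4499, -0.0377, 0.017]
eef_rot: [180.0, -0.0, -90.6]
contact_force: [-0.2, 0.6, -0.4]
gripper_width: 0.014
gripper_force: 30.0
```

play_rows --rows '[{"slide": [0,0,0],"delta_rot": [0,0,0],"fingers": 0},{"slide": [0,0,0],"delta_rot": [0,0,0],"fingers": 0},{"slide": [0,0,-0.1],"delta_rot": [0,0,0],"fingers": 0},{"slide": [0,0,-0.35],"delta_rot": [0,0,0],"fingers": 0.2},{"slide": [0,0,-0.4],"delta_rot": [0,0,0],"fingers": 0.2},{"slide": [0.4,-0.1,0],"delta_rot": [0,0,0],"fingers": 0.2},{"slide": [0.4,-0.1,0],"delta_rot": [0,0,0],"fingers": 0.2},{"slide": [0.4,-0.1,0],"delta_rot": [0,0,0],"fingers": 0.2}]'

```text
time_s: 18.77
tcp_pos: [0.4935, -0.2197, 0.1451]
eef_rot: [-179.9, -0.0, -90.5]
contact_force: [1.9, 0.7, -1.0]
gripper_width: 0.0527
gripper_force: 0.0
```

```bash
cat >> h.py <<'E'
def tins(t,roi=(130,225,270,360),z=.048):
    out=[]
    for q in blob(t,roi,(0,0,135),(180,45,255),3):
        if cv2.contourArea(q)<80: continue
        h=cv2.convexHull(q)
        m=np.zeros((480,640),np.uint8);cv2.drawContours(m,[h],-1,255,-1)
        P=cast(t,h.reshape(-1,2),z)[:,:2]*1000; (x,y),rad=cv2.minEnclosingCircle(P.astype(np.float32))
        mm=cv2.moments(h);cu=cast(t,(mm["m10"]/mm["m00"],mm["m01"]/mm["m00"]),z)[0]*1000
        g=cv2.cvtColor(t["image"],cv2.COLOR_BGR2GRAY).astype(float); ys,xs=np.nonzero(m)
        w=np.clip(110-g[ys,xs],0,None)
        B=cast(t,np.c_[xs,ys],z)[:,:2]*1000; d=(B-cu[:2]); k=np.hypot(*d.T)<17; w=w*k
        v=(w[:,None]*d).sum(0)/max(w.sum(),1e-9)
        out.append((np.round(cu[:2],1),round(rad,1),np.round(np.degrees(np.arctan2(v[1],v[0])),1),round(float(np.hypot(*v)),1)))
    return out
E
python3 - <<'E'
from h import *
t=r.capture("top");s=r.capture("side");cv2.imwrite("pics/t4.png",t["image"]);cv2.imwrite("pics/s4.png",s["image"])
for o in tins(t): print(*o)
q=blob(t,(270,240,395,365),(5,60,40),(25,255,255))[0];print("panel",rect(t,q,.013))
g=r.get_state();print(g["tcp_pos"],g["joints"])
E
```

```text
[503.2 295.8] 210.2 -92.7 3.6
[376.  138.4] 82.5 87.3 1.8
[519.8 297. ] 18.2 -154.6 9.0
[444.2 314.7] 18.3 -46.5 8.7
[506.1 227.7] 17.5 159.1 8.1
[431.9 242.2] 17.5 28.3 7.7
panel ((452.13031005859375, -59.80714416503906), (245.0831756591797, 264.3478698730469), 88.09223175048828)
[ 0.49342303 -0.2227904   0.14407557] [ -3.50258368  12.0760249  -22.81520798   0.07932825 -55.13347751
   2.58221265]
```

View pics/t4.png

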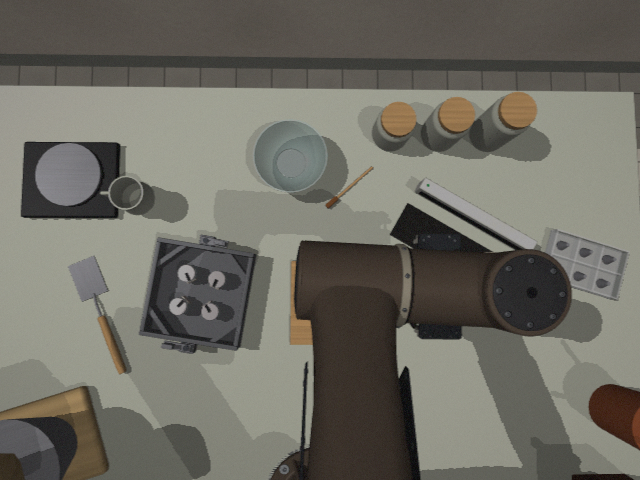

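```bash
cat >> h.py <<'E'
def bar(c,xyz,rad=.018):
    """yaw of black bar on the cap centred at xyz"""
    g=cv2.cvtColor(c["image"],cv2.COLOR_BGR2GRAY)
    N=81; gr=np.linspace(-rad,rad,N); X,Y=np.meshgrid(gr,gr,indexing="ij")
    P=np.c_[X.ravel()+xyz[0],Y.ravel()+xyz[1],np.full(N*N,xyz[2])]
    q=P@np.array(c["R"]).T+np.array(c["t"]); u=c["fx"]*q[:,0]/q[:,2]+c["cx"]; v=c["fy"]*q[:,1]/q[:,2]+c["cy"]
    im=cv2.remap(g,u.astype(np.float32).reshape(N,N),v.astype(np.float32).reshape(N,N),cv2.INTER_CUBIC).astype(float)
    k=np.hypot(X,Y)<.9*rad; hi=np.percentile(im[k],75); w=np.clip(.75*hi-im,0,None)*k
    m=np.array([(w*X).sum(),(w*Y).sum()])/w.sum(); C=np.cov(np.c_[X.ravel(),Y.ravel()].T,aweights=w.ravel())
    e=np.linalg.eigh(C)[1][:,1]; e=e*np.sign(e@m); return np.degrees(np.arctan2(e[1],e[0])).round(1),np.degrees(np.arctan2(m[1],m[0])).round(1)
E
python3 - <<'E'
from h import *
t=r.capture("top");s=r.capture("side")
for n,x,y in(("A",.5198,.297),("B",.4442,.3147),("C",.5061,.2277),("D",.4319,.2422)):
    print(n,bar(t,(x,y,.048)),bar(s,(x,y,.048)))
    print(blob(s,tuple(int(a)+b for a,b in zip(proj(s,(x,y,.048))*2,(-14,-14,14,14))),(0,0,120),(180,50,255),1)[0].reshape(-1,2).mean(0).round(1), np.round(proj(s,(x,y,.048)),1))
go([.46,.1,.16],-99.5)
E
```

```text
A (np.float64(-154.5), np.float64(-154.2)) (np.float64(-155.9), np.float64(-133.9))
[272.5 323.3] [273.1 323. ]
B (np.float64(-44.2), np.float64(-46.3)) (np.float64(-47.4), np.float64(-38.4))
[292.3 348.2] [293.4 348.3]
C (np.float64(156.1), np.float64(159.4)) (np.float64(156.2), np.float64(159.3))
[296.9 306.2] [298.1 306.1]
D (np.float64(33.7), np.float64(28.7)) (np.float64(31.8), np.float64(13.5))
[317.2 328.5] [319.1 328.6]
turn 2 x [ 0.008 -0.001  0.95 ] | slide 6 x [-0.344  0.094 -0.018] tot [-2.064  0.564 -0.107]
```

```bash
cat >> h.py <<'E'
def slot(y): return np.array([.5757,-.3282])+y*np.array([.501,.865])
def tinplan(x,y,th,d,s):
    st=go([x,y,.13],th); go([x,y,.028],th,st)
    st=go([x,y,.15],th,([x,y,.028],st[1])); st=go([*slot(s),.10],th+d,st); go([*slot(s),.0245],th+d,st)
E
python3 - <<'E'
from h import *
tinplan(.5198,.297,-99.5,125,-.12)
E
```

```text
turn 2 x [ 0.008 -0.001  0.95 ] | slide 9 x [-0.381  0.043  0.01 ] tot [-3.425  0.388  0.093]
turn 0 x [0. 0. 0.] | slide 2 x [-0.   -0.    0.34] tot [-0.   -0.    0.68]
turn 0 x [0. 0. 0.] | slide 3 x [ 0.     0.    -0.271] tot [ 0.     0.    -0.813]
turn 28 x [ 0.     0.    -0.974] | slide 13 x [-0.163  0.336  0.026] tot [-2.118  4.374  0.333]
turn 0 x [0. 0. 0.] | slide 2 x [-0.    -0.     0.252] tot [-0.    -0.     0.503]
```

play_rows --rows '[{"slide": [0,0,0],"delta_rot": [0,0,0.95],"fingers": 0.2},{"slide": [0,0,0],"delta_rot": [0,0,0.95],"fingers": 0.2},{"slide": [-0.381,0.043,0.01],"delta_rot": [0,0,0],"fingers": 0.2},{"slide": [-0.381,0.043,0.01],"delta_rot": [0,0,0],"fingers": 0.2},{"slide": [-0.381,0.043,0.01],"delta_rot": [0,0,0],"fingers": 0.2},{"slide": [-0.381,0.043,0.01],"delta_rot": [0,0,0],"fingers": 0.2},{"slide": [-0.381,0.043,0.01],"delta_rot": [0,0,0],"fingers": 0.2},{"slide": [-0.381,0.043,0.01],"delta_rot": [0,0,0],"fingers": 0.2}]'

```text
time_s: 19.98
tcp_pos: [0.5091, 0.1296, 0.1358]
eef_rot: [-180.0, 0.0, -99.2]
contact_force: [0.8, 0.1, -0.3]
gripper_width: 0.0525
gripper_force: 0.0
```

play_rows --rows '[{"slide": [-0.381,0.043,0.01],"delta_rot": [0,0,0],"fingers": 0.2},{"slide": [-0.381,0.043,0.01],"delta_rot": [0,0,0],"fingers": 0.2},{"slide": [-0.381,0.043,0.01],"delta_rot": [0,0,0],"fingers": 0.2},{"slide": [0,0,0],"delta_rot": [0,0,0],"fingers": 0.2}]'

```text
time_s: 20.48
tcp_pos: [0.5177, 0.3035, 0.1305]
eef_rot: [-180.0, 0.0, -99.0]
contact_force: [0.1, -1.0, -0.9]
gripper_width: 0.0526
gripper_force: 0.0
```

```bash
python3 - <<'E'
from h import *
g=r.get_state();print(g["tcp_pos"],g["gripper_width"]);go([.5198,.297,.028],-99.5)
E
```

```text
[0.51765402 0.30352363 0.13053492] 0.052604304378126236
turn 1 x [-0.001  0.001  0.11 ] | slide 2 x [ 0.02  -0.011  0.342] tot [ 0.041 -0.021  0.684]
```

play_rows --rows '[{"slide": [0,0,0],"delta_rot": [0,0,0],"fingers": 0.2},{"slide": [0,0,0],"delta_rot": [0,0,0],"fingers": 0.2}]'

```text
time_s: 20.72
tcp_pos: [0.5183, 0.2983, 0.1311]
eef_rot: [180.0, -0.0, -99.3]
contact_force: [0.7, -0.3, 0.3]
gripper_width: 0.0525
gripper_force: 0.0
```

play_rows --rows '[{"slide": [0,-0.01,0.3],"delta_rot": [0,0,0],"fingers": 0.2},{"slide": [0,0,0.3],"delta_rot": [0,0,0],"fingers": 0.2},{"slide": [0,0,0.08],"delta_rot": [0,0,0],"fingers": 0.2},{"slide": [0,0,0],"delta_rot": [0,0,0],"fingers": -1},{"slide": [0,0,0],"delta_rot": [0,0,0],"fingers": -1},{"slide": [0,0,0],"delta_rot": [0,0,0],"fingers": -1}]' --squeeze 20

```text
time_s: 21.48
tcp_pos: [0.5211, 0.2994, 0.0305]
eef_rot: [-179.9, 0.1, -99.3]
contact_force: [0.9, -0.5, 2.1]
gripper_width: 0.0394
gripper_force: 20.0
```

play_rows --rows '[{"slide": [0,0,-0.15],"delta_rot": [0,0,0],"fingers": -1},{"slide": [0,0,-0.33],"delta_rot": [0,0,0],"fingers": -1},{"slide": [0,0,-0.33],"delta_rot": [0,0,0],"fingers": -1},{"slide": [0,0,0],"delta_rot": [0,0,0],"fingers": -1}]'

```text
time_s: 21.98
tcp_pos: [0.5225, 0.3006, 0.156]
eef_rot: [-179.7, 0.4, -99.3]
contact_force: [-0.2, -0.2, -1.0]
gripper_width: 0.0396
gripper_force: 20.0
```

```bash
python3 - <<'E'
from h import *
st=go([*slot(-.12),.10],-99.5+125); go([*slot(-.12),.0245],25.5,st)
E
```

```text
turn 28 x [-0.005 -0.001 -0.972] | slide 13 x [-0.165  0.338  0.029] tot [-2.144  4.389  0.374]
turn 0 x [0. 0. 0.] | slide 2 x [-0.    -0.     0.252] tot [-0.    -0.     0.503]
```

play_rows --rows '[{"slide": [0,0,0],"delta_rot": [0,0,-0.972],"fingers": -1},{"slide": [0,0,0],"delta_rot": [0,0,-0.972],"fingers": -1},{"slide": [0,0,0],"delta_rot": [0,0,-0.972],"fingers": -1},{"slide": [0,0,0],"delta_rot": [0,0,-0.972],"fingers": -1},{"slide": [0,0,0],"delta_rot": [0,0,-0.972],"fingers": -1},{"slide": [0,0,0],"delta_rot": [0,0,-0.972],"fingers": -1},{"slide": [0,0,0],"delta_rot": [0,0,-0.972],"fingers": -1},{"slide": [0,0,0],"delta_rot": [0,0,-0.972],"fingers": -1}]'

```text
time_s: 22.98
tcp_pos: [0.5199, 0.2985, 0.1501]
eef_rot: [180.0, 0.0, -63.5]
contact_force: [0.4, -0.3, -2.6]
gripper_width: 0.0394
gripper_force: 20.0
```

play_rows --rows '[{"slide": [0,0,0],"delta_rot": [0,0,-0.972],"fingers": -1},{"slide": [0,0,0],"delta_rot": [0,0,-0.972],"fingers": -1},{"slide": [0,0,0],"delta_rot": [0,0,-0.972],"fingers": -1},{"slide": [0,0,0],"delta_rot": [0,0,-0.972],"fingers": -1},{"slide": [0,0,0],"delta_rot": [0,0,-0.972],"fingers": -1},{"slide": [0,0,0],"delta_rot": [0,0,-0.972],"fingers": -1},{"slide": [0,0,0],"delta_rot": [0,0,-0.972],"fingers": -1},{"slide": [0,0,0],"delta_rot": [0,0,-0.972],"fingers": -1}]'

```text
time_s: 23.98
tcp_pos: [0.5199, 0.2985, 0.1501]
eef_rot: [180.0, 0.0, -27.9]
contact_force: [-0.2, 0.1, -1.2]
gripper_width: 0.0396
gripper_force: 20.0
```

play_rows --rows '[{"slide": [0,0,0],"delta_rot": [0,0,-0.972],"fingers": -1},{"slide": [0,0,0],"delta_rot": [0,0,-0.972],"fingers": -1},{"slide": [0,0,0],"delta_rot": [0,0,-0.972],"fingers": -1},{"slide": [0,0,0],"delta_rot": [0,0,-0.972],"fingers": -1},{"slide": [0,0,0],"delta_rot": [0,0,-0.972],"fingers": -1},{"slide": [0,0,0],"delta_rot": [0,0,-0.972],"fingers": -1},{"slide": [0,0,0],"delta_rot": [0,0,-0.972],"fingers": -1},{"slide": [0,0,0],"delta_rot": [0,0,-0.972],"fingers": -1}]'

```text
time_s: 24.98
tcp_pos: [0.5199, 0.2985, 0.1501]
eef_rot: [180.0, 0.0, 7.8]
contact_force: [0.1, 0.1, -0.9]
gripper_width: 0.0391
gripper_force: 20.0
```

play_rows --rows '[{"slide": [0,0,0],"delta_rot": [0,0,-0.972],"fingers": -1},{"slide": [0,0,0],"delta_rot": [0,0,-0.972],"fingers": -1},{"slide": [0,0,0],"delta_rot": [0,0,-0.972],"fingers": -1},{"slide": [0,0,0],"delta_rot": [0,0,-0.972],"fingers": -1},{"slide": [-0.165,0.338,0],"delta_rot": [0,0,0],"fingers": -1},{"slide": [-0.165,0.338,0],"delta_rot": [0,0,0],"fingers": -1},{"slide": [-0.165,0.338,0],"delta_rot": [0,0,0],"fingers": -1},{"slide": [-0.165,0.338,0],"delta_rot": [0,0,0],"fingers": -1}]'

```text
time_s: 25.98
tcp_pos: [0.5174, 0.0713, 0.1504]
eef_rot: [-180.0, 0.0, 25.5]
contact_force: [1.8, 0.1, -1.1]
gripper_width: 0.0393
gripper_force: 20.0
```

play_rows --rows '[{"slide": [-0.165,0.338,0],"delta_rot": [0,0,0],"fingers": -1},{"slide": [-0.165,0.338,0],"delta_rot": [0,0,0],"fingers": -1},{"slide": [-0.165,0.338,0],"delta_rot": [0,0,0],"fingers": -1},{"slide": [-0.165,0.338,0],"delta_rot": [0,0,0],"fingers": -1},{"slide": [-0.165,0.338,0.05],"delta_rot": [0,0,0],"fingers": -1},{"slide": [-0.165,0.338,0.1],"delta_rot": [0,0,0],"fingers": -1},{"slide": [-0.165,0.338,0.1],"delta_rot": [0,0,0],"fingers": -1},{"slide": [-0.165,0.338,0.1],"delta_rot": [0,0,0],"fingers": -1}]'

```text
time_s: 26.98
tcp_pos: [0.513, -0.38, 0.0974]
eef_rot: [180.0, 0.0, 25.4]
contact_force: [0.8, 0.1, -1.0]
gripper_width: 0.0396
gripper_force: 20.0
```

play_rows --rows '[{"slide": [-0.165,0.338,0],"delta_rot": [0,0,0],"fingers": -1},{"slide": [0,0,0],"delta_rot": [0,0,0],"fingers": -1},{"slide": [0,0,0],"delta_rot": [0,0,0],"fingers": -1},{"slide": [0,0,0],"delta_rot": [0,0,0],"fingers": -1}]'

```text
time_s: 27.48
tcp_pos: [0.513, -0.4337, 0.0982]
eef_rot: [180.0, 0.0, 25.5]
contact_force: [-0.5, -0.6, -0.9]
gripper_width: 0.0396
gripper_force: 20.0
```

```bash
python3 - <<'E'
from h import *
g=r.get_state();print(g["joints"],g["tcp_pos"],g["eef_rot"])
go([*slot(-.12),.027],25.5)
t=r.capture("top");cv2.imwrite("pics/t5.png",t["image"][150:330,360:580])
E
```

```text
[-2.36186770e+01  2.58762679e+01 -8.81249078e+00  1.06606030e-02
 -5.53157345e+01  1.39108748e+02] [ 0.51295174 -0.43370097  0.09822791] [1.79997659e+02 9.56812080e-03 2.54961379e+01]
turn 0 x [ 0.001  0.002 -0.001] | slide 2 x [ 0.01  -0.001  0.237] tot [ 0.021 -0.003  0.475]
```

play_rows --rows '[{"slide": [0.02,-0.003,0.2],"delta_rot": [0,0,0],"fingers": -1},{"slide": [0,0,0.2],"delta_rot": [0,0,0],"fingers": -1},{"slide": [0,0,0.07],"delta_rot": [0,0,0],"fingers": -1},{"slide": [0,0,0.015],"delta_rot": [0,0,0],"fingers": -1},{"slide": [0,0,0.006],"delta_rot": [0,0,0],"fingers": -1},{"slide": [0,0,0],"delta_rot": [0,0,0],"fingers": -1},{"slide": [0,0,0],"delta_rot": [0,0,0],"fingers": -1}]'

```text
time_s: 28.4
tcp_pos: [0.5157, -0.4333, 0.0252]
eef_rot: [179.9, -0.0, 25.4]
contact_force: [0.0, 0.1, -1.7]
gripper_width: 0.0393
gripper_force: 20.0
```

play_rows --rows '[{"slide": [0,0,0.006],"delta_rot": [0,0,0],"fingers": -1},{"slide": [0,0,0],"delta_rot": [0,0,0],"fingers": -1}]'

```text
time_s: 28.65
tcp_pos: [0.5157, -0.4334, 0.0245]
eef_rot: [179.9, -0.0, 25.5]
contact_force: [-0.9, 1.4, 5.8]
gripper_width: 0.04
gripper_force: 20.0
```

play_rows --rows '[{"slide": [0,0,0],"delta_rot": [0,0,0],"fingers": 0.2},{"slide": [0,0,0],"delta_rot": [0,0,0],"fingers": 0.2},{"slide": [0,0,0],"delta_rot": [0,0,0],"fingers": 0.2},{"slide": [0,0,-0.15],"delta_rot": [0,0,0],"fingers": 0.2},{"slide": [0,0,-0.35],"delta_rot": [0,0,0],"fingers": 0.2},{"slide": [0,0,-0.35],"delta_rot": [0,0,1],"fingers": 0.2},{"slide": [0,0,0],"delta_rot": [0,0,1],"fingers": 0.2},{"slide": [0,0,0],"delta_rot": [0,0,1],"fingers": 0.2}]'

```text
time_s: 29.65
tcp_pos: [0.5156, -0.4331, 0.152]
eef_rot: [179.9, -0.1, 11.5]
contact_force: [-0.4, 0.6, -0.7]
gripper_width: 0.0524
gripper_force: 0.0
```

```bash
python3 - <<'E'
from h import *
t=r.capture("top")
for o in tins(t): print(*o)
for o in tins(t,(400,200,560,320),.043): print("strip",*o)
tinplan(.4442,.3147,-9.5,15.5,-.04)
E
```

```text
[501.9 310.4] 212.2 82.8 2.8
[349.  130.6] 38.5 46.4 10.0
[444.4 315.2] 16.8 -50.5 7.8
[505.9 228. ] 17.3 161.5 7.7
[432.4 242.5] 17.0 27.5 6.5
strip [ 482.5 -261.3] 114.5 0.0 0.0
strip [ 677.8 -334.3] 27.6 0.0 0.0
strip [ 426.8 -252.1] 18.2 0.0 0.0
turn 5 x [ 0.001 -0.001  0.908] | slide 13 x [-0.099 -0.372  0.011] tot [-1.291 -4.838  0.143]
turn 0 x [0. 0. 0.] | slide 2 x [ 0.   -0.    0.34] tot [ 0.   -0.    0.68]
turn 0 x [0. 0. 0.] | slide 3 x [ 0.     0.    -0.271] tot [ 0.     0.    -0.813]
turn 4 x [-0.     0.    -0.845] | slide 12 x [0.022 0.381 0.028] tot [0.267 4.57  0.333]
turn 0 x [0. 0. 0.] | slide 2 x [ 0.    -0.     0.252] tot [ 0.    -0.     0.503]
```

play_rows --rows '[{"slide": [0,0,0],"delta_rot": [0,0,0.908],"fingers": 0.2},{"slide": [0,0,0],"delta_rot": [0,0,0.908],"fingers": 0.2},{"slide": [0,0,0],"delta_rot": [0,0,0.908],"fingers": 0.2},{"slide": [0,0,0],"delta_rot": [0,0,0.908],"fingers": 0.2},{"slide": [0,0,0],"delta_rot": [0,0,0.908],"fingers": 0.2},{"slide": [-0.099,-0.372,0.011],"delta_rot": [0,0,0],"fingers": 0.2},{"slide": [-0.099,-0.372,0.011],"delta_rot": [0,0,0],"fingers": 0.2},{"slide": [-0.099,-0.372,0.011],"delta_rot": [0,0,0],"fingers": 0.2}]'

```text
time_s: 30.7
tcp_pos: [0.4975, -0.2593, 0.1456]
eef_rot: [180.0, 0.0, -9.1]
contact_force: [1.4, 0.6, 0.5]
gripper_width: 0.0525
gripper_force: 0.0
```

play_rows --rows '[{"slide": [-0.099,-0.372,0.011],"delta_rot": [0,0,0],"fingers": 0.2},{"slide": [-0.099,-0.372,0.011],"delta_rot": [0,0,0],"fingers": 0.2},{"slide": [-0.099,-0.372,0.011],"delta_rot": [0,0,0],"fingers": 0.2},{"slide": [-0.099,-0.372,0.011],"delta_rot": [0,0,0],"fingers": 0.2},{"slide": [-0.099,-0.372,0.011],"delta_rot": [0,0,0],"fingers": 0.2},{"slide": [-0.099,-0.372,0.011],"delta_rot": [0,0,0],"fingers": 0.2},{"slide": [-0.099,-0.372,0.011],"delta_rot": [0,0,0],"fingers": 0.2},{"slide": [-0.099,-0.372,0.011],"delta_rot": [0,0,0],"fingers": 0.2}]'

```text
time_s: 31.7
tcp_pos: [0.4509, 0.2009, 0.1329]
eef_rot: [-180.0, -0.0, -9.0]
contact_force: [0.6, -0.7, -0.1]
gripper_width: 0.0528
gripper_force: 0.0
```

play_rows --rows '[{"slide": [-0.099,-0.372,0.011],"delta_rot": [0,0,0],"fingers": 0.2},{"slide": [-0.099,-0.372,0.011],"delta_rot": [0,0,0],"fingers": 0.2},{"slide": [0,0,0],"delta_rot": [0,0,0],"fingers": 0.2},{"slide": [0,0,0],"delta_rot": [0,0,0],"fingers": 0.2},{"slide": [0,0,0],"delta_rot": [0,0,0],"fingers": 0.2}]'

```text
time_s: 32.33
tcp_pos: [0.4398, 0.3128, 0.1293]
eef_rot: [180.0, 0.0, -9.2]
contact_force: [0.3, -0.2, 0.5]
gripper_width: 0.0526
gripper_force: 0.0
```

```bash
python3 - <<'E'
from h import *
g=r.get_state();print(g["tcp_pos"],g["eef_rot"]);go([.4442,.315,.028],-9.5)
t=r.capture("top");s=r.capture("side")
x,y,_=np.append(slot(-.12),0);cv2.imwrite("pics/t6.png",cv2.resize(t["image"][180:320,380:560],None,fx=4,fy=4,interpolation=2))
print(slot(-.12),bar(t,(x,y,.043)),bar(s,(x,y,.043)))
for o in tins(t,(400,225,540,310),.043): print("strip",*o)
E
```

```text
[0.43979402 0.31276157 0.12932732] [ 1.79963976e+02  2.08050082e-02 -9.15278000e+00]
turn 1 x [0.008 0.005 0.076] | slide 2 x [ 0.013 -0.01   0.338] tot [ 0.027 -0.02   0.676]
[ 0.51558 -0.432  ] (np.float64(-25.9), np.float64(-24.6)) (np.float64(161.5), np.float64(-109.8))
strip [ 518.9 -217.5] 66.9 0.0 0.0
strip [ 605.3 -462.9] 57.7 0.0 0.0
strip [ 517.9 -283.2] 44.9 0.0 0.0
strip [ 469.6 -322.9] 37.9 0.0 0.0
strip [ 477.  -276.5] 34.3 0.0 0.0
strip [ 517.2 -430.8] 17.3 -35.9 8.1
```

View pics/t6.png

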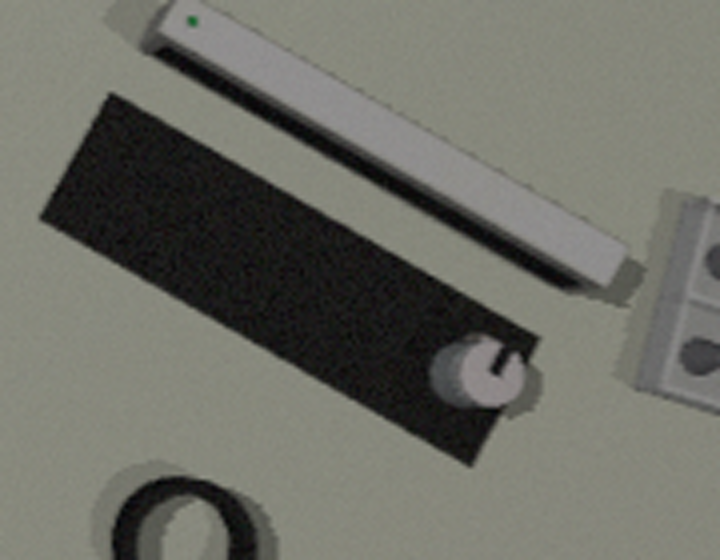

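play_rows --rows '[{"slide": [0.027,-0.02,0.3],"delta_rot": [0,0,0.07],"fingers": 0.2},{"slide": [0,0,0.3],"delta_rot": [0,0,0],"fingers": 0.2},{"slide": [0,0,0.076],"delta_rot": [0,0,0],"fingers": 0.2},{"slide": [0,0,0],"delta_rot": [0,0,0],"fingers": 0.2},{"slide": [0,0,0],"delta_rot": [0,0,0],"fingers": -1},{"slide": [0,0,0],"delta_rot": [0,0,0],"fingers": -1},{"slide": [0,0,0],"delta_rot": [0,0,0],"fingers": -1},{"slide": [0,0,0],"delta_rot": [0,0,0],"fingers": -1}]'

```text
time_s: 33.42
tcp_pos: [0.4448, 0.3167, 0.0295]
eef_rot: [-179.9, -0.1, -9.4]
contact_force: [-0.4, -1.7, 7.5]
gripper_width: 0.0394
gripper_force: 20.0
```

play_rows --rows '[{"slide": [0,0,-0.15],"delta_rot": [0,0,0],"fingers": -1},{"slide": [0,0,-0.33],"delta_rot": [0,0,0],"fingers": -1},{"slide": [0,0,-0.33],"delta_rot": [0,0,0],"fingers": -1},{"slide": [0,0,0],"delta_rot": [0,0,0],"fingers": -1},{"slide": [0,0,0],"delta_rot": [0,0,0],"fingers": -1},{"slide": [0,0,0],"delta_rot": [0,0,0],"fingers": -1}]'

```text
time_s: 34.17
tcp_pos: [0.4437, 0.3155, 0.1483]
eef_rot: [179.9, 0.1, -9.5]
contact_force: [-0.7, 0.3, -1.3]
gripper_width: 0.0394
gripper_force: 20.0
```

```bash
python3 - <<'E'
from h import *
g=r.get_state();print(g["tcp_pos"],g["eef_rot"])
t=r.capture("top");s=r.capture("side");x,y=.5172,-.4308
print(bar(t,(x,y,.043)))
st=go([*slot(-.04),.10],6); go([*slot(-.04),.0245],6,st)
E
```

```text
[0.44365149 0.31546094 0.14832464] [ 1.79882134e+02  7.60789045e-02 -9.45505728e+00]
(np.float64(-28.9), np.float64(-35.5))
turn 4 x [ 0.006  0.005 -0.843] | slide 12 x [0.022 0.381 0.027] tot [0.269 4.576 0.322]
turn 0 x [0. 0. 0.] | slide 2 x [ 0.    -0.     0.252] tot [ 0.    -0.     0.503]
```

play_rows --rows '[{"slide": [0,0,0],"delta_rot": [0,0,-0.843],"fingers": -1},{"slide": [0,0,0],"delta_rot": [0,0,-0.843],"fingers": -1},{"slide": [0,0,0],"delta_rot": [0,0,-0.843],"fingers": -1},{"slide": [0,0,0],"delta_rot": [0,0,-0.843],"fingers": -1},{"slide": [0.022,0.381,0],"delta_rot": [0,0,0],"fingers": -1},{"slide": [0.022,0.381,0],"delta_rot": [0,0,0],"fingers": -1},{"slide": [0.022,0.381,0],"delta_rot": [0,0,0],"fingers": -1},{"slide": [0.022,0.381,0],"delta_rot": [0,0,0],"fingers": -1}]'

```text
time_s: 35.28
tcp_pos: [0.4811, 0.0884, 0.149]
eef_rot: [180.0, 0.1, 6.0]
contact_force: [0.8, -0.2, -1.4]
gripper_width: 0.0393
gripper_force: 20.0
```

play_rows --rows '[{"slide": [0.022,0.381,0],"delta_rot": [0,0,0],"fingers": -1},{"slide": [0.022,0.381,0],"delta_rot": [0,0,0],"fingers": -1},{"slide": [0.022,0.381,0],"delta_rot": [0,0,0],"fingers": -1},{"slide": [0.022,0.381,0],"delta_rot": [0,0,0],"fingers": -1},{"slide": [0.022,0.381,0.08],"delta_rot": [0,0,0],"fingers": -1},{"slide": [0.022,0.381,0.08],"delta_rot": [0,0,0],"fingers": -1},{"slide": [0.022,0.381,0.08],"delta_rot": [0,0,0],"fingers": -1},{"slide": [0.022,0.381,0.08],"delta_rot": [0,0,0],"fingers": -1}]'

```text
time_s: 36.28
tcp_pos: [0.5553, -0.3636, 0.1001]
eef_rot: [-180.0, 0.1, 6.0]
contact_force: [1.6, 0.5, 0.1]
gripper_width: 0.0395
gripper_force: 20.0
```

play_rows --rows '[{"slide": [0,0,0],"delta_rot": [0,0,0],"fingers": -1},{"slide": [0,0,0],"delta_rot": [0,0,0],"fingers": -1},{"slide": [0,0,0],"delta_rot": [0,0,0],"fingers": -1},{"slide": [0,0,0],"delta_rot": [0,0,0],"fingers": -1}]'

```text
time_s: 36.78
tcp_pos: [0.5558, -0.3608, 0.1022]
eef_rot: [180.0, -0.0, 6.1]
contact_force: [0.4, 0.0, -1.4]
gripper_width: 0.0396
gripper_force: 20.0
```

```bash
python3 - <<'E'
from h import *
g=r.get_state();print(g["tcp_pos"],g["eef_rot"])
go([*slot(-.04),.0245],6)
E
```

```text
[ 0.55584976 -0.36078727  0.10223885] [ 1.79969523e+02 -2.77651737e-02  6.09855967e+00]
turn 0 x [ 0.007 -0.006  0.022] | slide 2 x [-0.001  0.007  0.259] tot [-0.003  0.013  0.518]
```

play_rows --rows '[{"slide": [0,0.013,0.2],"delta_rot": [0,0,0],"fingers": -1},{"slide": [0,0,0.2],"delta_rot": [0,0,0],"fingers": -1},{"slide": [0,0,0.09],"delta_rot": [0,0,0],"fingers": -1},{"slide": [0,0,0.028],"delta_rot": [0,0,0],"fingers": -1},{"slide": [0,0,0],"delta_rot": [0,0,0],"fingers": -1},{"slide": [0,0,0],"delta_rot": [0,0,0],"fingers": -1}]'

```text
time_s: 37.52
tcp_pos: [0.5564, -0.364, 0.0251]
eef_rot: [179.9, -0.1, 6.0]
contact_force: [0.2, 0.1, -0.0]
gripper_width: 0.0395
gripper_force: 20.0
```

play_rows --rows '[{"slide": [0,0,0.005],"delta_rot": [0,0,0],"fingers": -1},{"slide": [0,0,0],"delta_rot": [0,0,0],"fingers": -1}]'

```text
time_s: 37.78
tcp_pos: [0.5558, -0.3639, 0.0236]
eef_rot: [180.0, -0.0, 6.0]
contact_force: [-0.4, 1.5, 0.8]
gripper_width: 0.0396
gripper_force: 20.0
```

play_rows --rows '[{"slide": [0,0,0],"delta_rot": [0,0,0],"fingers": 0.2},{"slide": [0,0,0],"delta_rot": [0,0,0],"fingers": 0.2},{"slide": [0,0,0],"delta_rot": [0,0,0],"fingers": 0.2},{"slide": [0,0,-0.15],"delta_rot": [0,0,0],"fingers": 0.2},{"slide": [0,0,-0.35],"delta_rot": [0,0,0],"fingers": 0.2},{"slide": [0,0,-0.35],"delta_rot": [0,0,-0.956],"fingers": 0.2},{"slide": [0,0,0],"delta_rot": [0,0,-0.956],"fingers": 0.2},{"slide": [0,0,0],"delta_rot": [0,0,-0.956],"fingers": 0.2}]'

```text
time_s: 38.78
tcp_pos: [0.556, -0.3637, 0.1519]
eef_rot: [179.9, -0.1, 19.3]
contact_force: [-0.9, -0.3, -0.1]
gripper_width: 0.0526
gripper_force: 0.0
```

play_rows --rows '[{"slide": [0,0,0],"delta_rot": [0,0,-0.956],"fingers": 0.2},{"slide": [0,0,0],"delta_rot": [0,0,-0.956],"fingers": 0.2},{"slide": [0,0,0],"delta_rot": [0,0,-0.956],"fingers": 0.2},{"slide": [0,0,0],"delta_rot": [0,0,-0.956],"fingers": 0.2},{"slide": [0,0,0],"delta_rot": [0,0,-0.956],"fingers": 0.2},{"slide": [0,0,0],"delta_rot": [0,0,-0.956],"fingers": 0.2},{"slide": [0,0,0],"delta_rot": [0,0,-0.956],"fingers": 0.2}]'

```text
time_s: 39.65
tcp_pos: [0.5556, -0.3637, 0.1507]
eef_rot: [-180.0, 0.0, 50.0]
contact_force: [-0.9, -0.2, -0.1]
gripper_width: 0.0522
gripper_force: 0.0
```

play_rows --rows '[{"slide": [0,0,0],"delta_rot": [0,0,-0.956],"fingers": 0.2},{"slide": [0,0,0],"delta_rot": [0,0,-0.956],"fingers": 0.2},{"slide": [0,0,0],"delta_rot": [0,0,-0.956],"fingers": 0.2},{"slide": [0,0,0],"delta_rot": [0,0,-0.956],"fingers": 0.2},{"slide": [0,0,0],"delta_rot": [0,0,-0.956],"fingers": 0.2},{"slide": [0,0,0],"delta_rot": [0,0,-0.956],"fingers": 0.2},{"slide": [0,0,0],"delta_rot": [0,0,-0.956],"fingers": 0.2}]'

```text
time_s: 40.52
tcp_pos: [0.5627, -0.3247, 0.1468]
eef_rot: [179.7, 4.9, 76.9]
contact_force: [0.4, 0.7, 0.6]
gripper_width: 0.0529
gripper_force: 0.0
```

```bash
python3 - <<'E'
from h import *
g=r.get_state();print(g["tcp_pos"],g["eef_rot"],g["joints"][5])
t=r.capture("top")
for o in tins(t): print(*o)
tinplan(.4322,.2424,80.5,-63,.04)
E
```

```text
[ 0.56266082 -0.32467303  0.14683911] [179.68786831   4.85382563  76.87037079] 173.61352077286926
[475.9 265. ] 218.9 -121.3 0.2
[506.4 227.9] 17.8 161.2 8.3
[431.8 242.2] 17.5 28.0 7.8
turn 2 x [ 0.013  0.536 -0.371] | slide 10 x [ 0.358 -0.148  0.011] tot [ 3.575 -1.479  0.11 ]
turn 0 x [0. 0. 0.] | slide 2 x [-0.   -0.    0.34] tot [-0.   -0.    0.68]
turn 0 x [0. 0. 0.] | slide 3 x [ 0.     0.    -0.271] tot [ 0.     0.    -0.813]
turn 14 x [ 0.    -0.     0.982] | slide 10 x [-0.003  0.374  0.033] tot [-0.035  3.736  0.333]
turn 0 x [0. 0. 0.] | slide 2 x [ 0.    -0.     0.252] tot [ 0.    -0.     0.503]
```

play_rows --rows '[{"slide": [0,0,-0.05],"delta_rot": [0,0.3,1],"fingers": 0.2},{"slide": [0,0,0],"delta_rot": [0,0.4,1],"fingers": 0.2},{"slide": [0,0,0],"delta_rot": [0,0.3,1],"fingers": 0.2},{"slide": [0,0,0],"delta_rot": [0,0,0],"fingers": 0.2},{"slide": [0,0,0],"delta_rot": [0,0,0],"fingers": 0.2}]'

```text
time_s: 41.2
tcp_pos: [0.5625, -0.3249, 0.1543]
eef_rot: [179.1, 0.1, 63.0]
contact_force: [-0.1, -0.1, -0.5]
gripper_width: 0.0525
gripper_force: 0.0
```

```bash
python3 - <<'E'
from h import *
g=r.get_state();print(g["tcp_pos"],g["eef_rot"],g["joints"])
st=go([.45,.15,.15],g["eef_rot"][2]);st=go([.4322,.2424,.13],80.5,st)
E
```

```text
[ 0.56250844 -0.3249331   0.15431881] [1.79121431e+02 5.39734748e-02 6.30486995e+01] [-12.67658915  20.61360626  -9.19760915   0.31259035 -59.351017
 165.56831689]
turn 1 x [0.192 0.012 0.   ] | slide 9 x [ 0.276 -0.234  0.003] tot [ 2.482 -2.104  0.029]
turn 4 x [-0.     0.    -0.952] | slide 2 x [ 0.294 -0.109  0.067] tot [ 0.588 -0.219  0.133]
```

play_rows --rows '[{"slide": [0.276,-0.234,0.003],"delta_rot": [0.192,0.012,0],"fingers": 0.2},{"slide": [0.276,-0.234,0.003],"delta_rot": [0,0,0],"fingers": 0.2},{"slide": [0.276,-0.234,0.003],"delta_rot": [0,0,0],"fingers": 0.2},{"slide": [0.276,-0.234,0.003],"delta_rot": [0,0,0],"fingers": 0.2},{"slide": [0.276,-0.234,0.003],"delta_rot": [0,0,0],"fingers": 0.2},{"slide": [0.276,-0.234,0.003],"delta_rot": [0,0,0],"fingers": 0.2},{"slide": [0.276,-0.234,0.003],"delta_rot": [0,0,0],"fingers": 0.2},{"slide": [0.276,-0.234,0.003],"delta_rot": [0,0,0],"fingers": 0.2}]'

```text
time_s: 42.2
tcp_pos: [0.4629, 0.0992, 0.1508]
eef_rot: [179.9, -0.1, 63.0]
contact_force: [1.2, -0.7, 0.7]
gripper_width: 0.0528
gripper_force: 0.0
```

play_rows --rows '[{"slide": [0.276,-0.234,0.003],"delta_rot": [0,0,0],"fingers": 0.2},{"slide": [0,0,0],"delta_rot": [0,0,-0.952],"fingers": 0.2},{"slide": [0,0,0],"delta_rot": [0,0,-0.952],"fingers": 0.2},{"slide": [0,0,0],"delta_rot": [0,0,-0.952],"fingers": 0.2},{"slide": [0,0,0],"delta_rot": [0,0,-0.952],"fingers": 0.2},{"slide": [0.294,-0.109,0.067],"delta_rot": [0,0,0],"fingers": 0.2},{"slide": [0.294,-0.109,0.067],"delta_rot": [0,0,0],"fingers": 0.2},{"slide": [0,0,0],"delta_rot": [0,0,0],"fingers": 0.2}]'

```text
time_s: 43.2
tcp_pos: [0.433, 0.2449, 0.1293]
eef_rot: [180.0, 0.0, 80.6]
contact_force: [-0.8, -0.6, 0.7]
gripper_width: 0.0531
gripper_force: 0.0
```

play_rows --rows '[{"slide": [0,0,0],"delta_rot": [0,0,0],"fingers": 0.2},{"slide": [0,0,0],"delta_rot": [0,0,0],"fingers": 0.2}]'

```text
time_s: 43.45
tcp_pos: [0.4337, 0.2421, 0.1303]
eef_rot: [180.0, -0.1, 80.3]
contact_force: [-0.4, -0.1, 1.0]
gripper_width: 0.0528
gripper_force: 0.0
```

```bash
python3 - <<'E'
from h import *
g=r.get_state();print(g["tcp_pos"],g["eef_rot"],g["joints"][5])
go([.4322,.2424,.028],80.5)
t=r.capture("top");s=r.capture("side")
for o in tins(t,(400,225,540,310),.043):
    if o[1]<19: print("strip",*o,bar(t,(o[0][0]/1e3,o[0][1]/1e3,.043)))
E
```

```text
[0.43374286 0.24208479 0.1302508 ] [ 1.79967802e+02 -5.08761223e-02  8.03460443e+01] 118.45857516922503
turn 0 x [ 0.007 -0.011 -0.034] | slide 2 x [ 0.    -0.005  0.341] tot [ 0.    -0.01   0.682]
strip [ 599.8 -380.6] 17.4 -34.6 8.7 (np.float64(-28.1), np.float64(-34.6))
strip [ 517.2 -430.8] 17.4 -35.8 8.2 (np.float64(-28.9), np.float64(-35.4))
```

play_rows --rows '[{"slide": [0,-0.01,0.3],"delta_rot": [0,0,0],"fingers": 0.2},{"slide": [0,0,0.3],"delta_rot": [0,0,0],"fingers": 0.2},{"slide": [0,0,0.082],"delta_rot": [0,0,0],"fingers": 0.2},{"slide": [0,0,0],"delta_rot": [0,0,0],"fingers": 0.2},{"slide": [0,0,0],"delta_rot": [0,0,0],"fingers": -1},{"slide": [0,0,0],"delta_rot": [0,0,0],"fingers": -1},{"slide": [0,0,0],"delta_rot": [0,0,0],"fingers": -1},{"slide": [0,0,0],"delta_rot": [0,0,0],"fingers": -1}]'

```text
time_s: 44.55
tcp_pos: [0.4331, 0.2439, 0.0292]
eef_rot: [179.9, -0.2, 80.4]
contact_force: [-0.3, -0.6, 8.7]
gripper_width: 0.0392
gripper_force: 20.0
```

play_rows --rows '[{"slide": [0,0,-0.15],"delta_rot": [0,0,0],"fingers": -1},{"slide": [0,0,-0.33],"delta_rot": [0,0,0],"fingers": -1},{"slide": [0,0,-0.33],"delta_rot": [0,0,0],"fingers": -1},{"slide": [0,0,0],"delta_rot": [0,0,0],"fingers": -1},{"slide": [0,0,0],"delta_rot": [0,0,0],"fingers": -1},{"slide": [0,0,0],"delta_rot": [0,0,0],"fingers": -1}]'

```text
time_s: 45.3
tcp_pos: [0.4316, 0.2423, 0.1482]
eef_rot: [-179.9, 0.0, 80.3]
contact_force: [-0.1, 0.5, -1.8]
gripper_width: 0.0394
gripper_force: 20.0
```

```bash
python3 - <<'E'
from h import *
g=r.get_state();print(g["tcp_pos"],g["eef_rot"])
st=go([*slot(.04),.10],17.5); go([*slot(.04),.0245],17.5,st)
E
```

```text
[0.431584   0.24230037 0.14816152] [-1.79947908e+02  4.88539411e-02  8.03316917e+01]
turn 14 x [-0.     0.001  0.979] | slide 10 x [-0.003  0.374  0.032] tot [-0.031  3.736  0.321]
turn 0 x [0. 0. 0.] | slide 2 x [ 0.    -0.     0.252] tot [ 0.    -0.     0.503]
```

play_rows --rows '[{"slide": [0,0,0],"delta_rot": [0,0,0.979],"fingers": -1},{"slide": [0,0,0],"delta_rot": [0,0,0.979],"fingers": -1},{"slide": [0,0,0],"delta_rot": [0,0,0.979],"fingers": -1},{"slide": [0,0,0],"delta_rot": [0,0,0.979],"fingers": -1},{"slide": [0,0,0],"delta_rot": [0,0,0.979],"fingers": -1},{"slide": [0,0,0],"delta_rot": [0,0,0.979],"fingers": -1},{"slide": [0,0,0],"delta_rot": [0,0,0.979],"fingers": -1},{"slide": [0,0,0],"delta_rot": [0,0,0.979],"fingers": -1}]'

```text
time_s: 46.3
tcp_pos: [0.4317, 0.2424, 0.1479]
eef_rot: [-180.0, 0.1, 44.3]
contact_force: [0.4, -0.2, -0.8]
gripper_width: 0.0395
gripper_force: 20.0
```

play_rows --rows '[{"slide": [0,0,0],"delta_rot": [0,0,0.979],"fingers": -1},{"slide": [0,0,0],"delta_rot": [0,0,0.979],"fingers": -1},{"slide": [0,0,0],"delta_rot": [0,0,0.979],"fingers": -1},{"slide": [0,0,0],"delta_rot": [0,0,0.979],"fingers": -1},{"slide": [0,0,0],"delta_rot": [0,0,0.979],"fingers": -1},{"slide": [0,0,0],"delta_rot": [0,0,0.979],"fingers": -1},{"slide": [-0.003,0.374,0],"delta_rot": [0,0,0],"fingers": -1},{"slide": [-0.003,0.374,0],"delta_rot": [0,0,0],"fingers": -1}]'

```text
time_s: 47.3
tcp_pos: [0.4648, 0.1346, 0.148]
eef_rot: [180.0, 0.1, 17.6]
contact_force: [1.3, 0.4, -1.1]
gripper_width: 0.0393
gripper_force: 20.0
```

play_rows --rows '[{"slide": [-0.003,0.374,0],"delta_rot": [0,0,0],"fingers": -1},{"slide": [-0.003,0.374,0],"delta_rot": [0,0,0],"fingers": -1},{"slide": [-0.003,0.374,0],"delta_rot": [0,0,0],"fingers": -1},{"slide": [-0.003,0.374,0],"delta_rot": [0,0,0],"fingers": -1},{"slide": [-0.003,0.374,0.08],"delta_rot": [0,0,0],"fingers": -1},{"slide": [-0.003,0.374,0.08],"delta_rot": [0,0,0],"fingers": -1},{"slide": [-0.003,0.374,0.08],"delta_rot": [0,0,0],"fingers": -1},{"slide": [-0.003,0.374,0.08],"delta_rot": [0,0,0],"fingers": -1}]'

```text
time_s: 48.3
tcp_pos: [0.5965, -0.2951, 0.0987]
eef_rot: [-179.9, 0.1, 17.5]
contact_force: [1.2, 0.9, 0.5]
gripper_width: 0.0397
gripper_force: 20.0
```

play_rows --rows '[{"slide": [0,0,0],"delta_rot": [0,0,0],"fingers": -1},{"slide": [0,0,0],"delta_rot": [0,0,0],"fingers": -1},{"slide": [0,0,0],"delta_rot": [0,0,0],"fingers": -1},{"slide": [0,0,0],"delta_rot": [0,0,0],"fingers": -1}]'

```text
time_s: 48.8
tcp_pos: [0.5971, -0.2923, 0.1015]
eef_rot: [-180.0, -0.1, 17.6]
contact_force: [0.5, -0.3, -1.5]
gripper_width: 0.0391
gripper_force: 20.0
```

```bash
python3 - <<'E'
from h import *
g=r.get_state();print(g["tcp_pos"],g["eef_rot"])
go([*slot(.04),.0245],17.5)
E
```

```text
[ 0.59707317 -0.29230741  0.1014646 ] [-1.79981851e+02 -7.58402842e-02  1.76042370e+01]
turn 0 x [-0.004 -0.017  0.023] | slide 2 x [-0.006  0.003  0.257] tot [-0.011  0.006  0.513]
```

play_rows --rows '[{"slide": [-0.011,0.006,0.2],"delta_rot": [0,0,0],"fingers": -1},{"slide": [0,0,0.2],"delta_rot": [0,0,0],"fingers": -1},{"slide": [0,0,0.09],"delta_rot": [0,0,0],"fingers": -1},{"slide": [0,0,0.023],"delta_rot": [0,0,0],"fingers": -1},{"slide": [0,0,0],"delta_rot": [0,0,0],"fingers": -1},{"slide": [0,0,0],"delta_rot": [0,0,0],"fingers": -1}]'

```text
time_s: 49.55
tcp_pos: [0.5964, -0.2948, 0.0252]
eef_rot: [180.0, -0.1, 17.5]
contact_force: [0.3, -0.3, -2.1]
gripper_width: 0.0392
gripper_force: 20.0
```

play_rows --rows '[{"slide": [0,0,0.005],"delta_rot": [0,0,0],"fingers": -1},{"slide": [0,0,0],"delta_rot": [0,0,0],"fingers": -1}]'

```text
time_s: 49.8
tcp_pos: [0.5957, -0.2947, 0.0235]
eef_rot: [-180.0, -0.1, 17.5]
contact_force: [1.0, 0.0, -2.1]
gripper_width: 0.0392
gripper_force: 20.0
```

play_rows --rows '[{"slide": [0,0,0.006],"delta_rot": [0,0,0],"fingers": -1},{"slide": [0,0,0],"delta_rot": [0,0,0],"fingers": -1}]'

```text
time_s: 50.05
tcp_pos: [0.5957, -0.2947, 0.0232]
eef_rot: [-180.0, -0.1, 17.5]
contact_force: [-2.6, 1.5, 6.6]
gripper_width: 0.0395
gripper_force: 20.0
```

play_rows --rows '[{"slide": [0,0,0],"delta_rot": [0,0,0],"fingers": 0.2},{"slide": [0,0,0],"delta_rot": [0,0,0],"fingers": 0.2},{"slide": [0,0,0],"delta_rot": [0,0,0],"fingers": 0.2},{"slide": [0,0,-0.15],"delta_rot": [0,0,0],"fingers": 0.2},{"slide": [0,0,-0.35],"delta_rot": [0,0,0],"fingers": 0.2},{"slide": [0,0,-0.35],"delta_rot": [0,0,0.942],"fingers": 0.2},{"slide": [0,0,0],"delta_rot": [0,0,0.942],"fingers": 0.2},{"slide": [0,0,0],"delta_rot": [0,0,0.942],"fingers": 0.2}]'

```text
time_s: 51.05
tcp_pos: [0.5958, -0.2947, 0.1508]
eef_rot: [-180.0, -0.1, 4.4]
contact_force: [0.3, -0.2, -0.8]
gripper_width: 0.0522
gripper_force: 0.0
```

play_rows --rows '[{"slide": [0,0,0],"delta_rot": [0,0,0.942],"fingers": 0.2},{"slide": [0,0,0],"delta_rot": [0,0,0.942],"fingers": 0.2},{"slide": [0,0,0],"delta_rot": [0,0,0.942],"fingers": 0.2},{"slide": [0,0,0],"delta_rot": [0,0,0.942],"fingers": 0.2},{"slide": [0,0,0],"delta_rot": [0,0,0.942],"fingers": 0.2},{"slide": [0,0,0],"delta_rot": [0,0,0.942],"fingers": 0.2},{"slide": [0,0,0],"delta_rot": [0,0,0.942],"fingers": 0.2},{"slide": [0,0,0],"delta_rot": [0,0,0.942],"fingers": 0.2}]'

```text
time_s: 52.05
tcp_pos: [0.5955, -0.2947, 0.1496]
eef_rot: [-180.0, 0.0, -30.1]
contact_force: [-0.3, 0.6, -0.7]
gripper_width: 0.0526
gripper_force: 0.0
```

```bash
python3 - <<'E'
from h import *
g=r.get_state();print(g["tcp_pos"],g["eef_rot"])
s=r.capture("side");cv2.imwrite("pics/s7.png",s["image"])
st=go([.5998,-.3806,.12],-30); go([.5998,-.3806,.024],-30,st)
E
```

```text
[ 0.59545315 -0.2947251   0.14962582] [-1.79950912e+02  1.16599822e-02 -3.01202109e+01]
turn 1 x [-0.011  0.003 -0.071] | slide 2 x [0.156 0.241 0.099] tot [0.311 0.481 0.197]
turn 0 x [0. 0. 0.] | slide 2 x [ 0.   -0.    0.32] tot [ 0.   -0.    0.64]
```

```bash
python3 -c "
import cv2;i=cv2.imread('pics/s7.png');cv2.imwrite('pics/s7c.png',cv2.resize(i[110:250,310:510],None,fx=3,fy=3,interpolation=2))"
```

```text
(no output)
```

View pics/s7c.png

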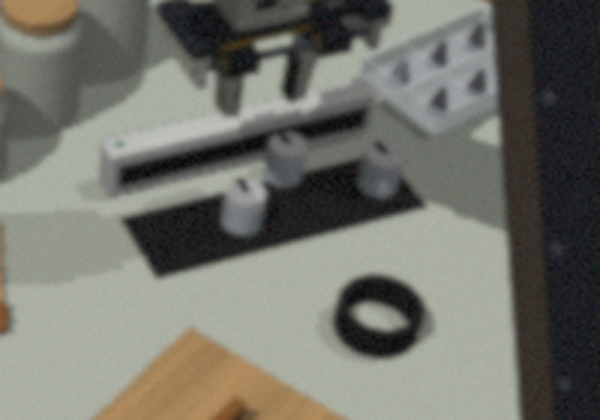

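play_rows --rows '[{"slide": [0.156,0.241,0.08],"delta_rot": [0,0,0],"fingers": 0.2},{"slide": [0.156,0.241,0.08],"delta_rot": [0,0,0],"fingers": 0.2},{"slide": [0,0,0],"delta_rot": [0,0,0],"fingers": 0.2},{"slide": [0,0,0],"delta_rot": [0,0,0],"fingers": 0.2},{"slide": [0,0,0],"delta_rot": [0,0,0],"fingers": 0.2}]'

```text
time_s: 52.72
tcp_pos: [0.6003, -0.38, 0.1263]
eef_rot: [-179.9, -0.0, -29.9]
contact_force: [-0.6, 0.5, 0.5]
gripper_width: 0.0526
gripper_force: 0.0
```

```bash
python3 - <<'E'
from h import *
go([.5998,-.3806,.0245],-30)
E
```

```text
turn 0 x [-0.014 -0.009  0.021] | slide 2 x [-0.     0.002  0.339] tot [-0.001  0.005  0.679]
```

play_rows --rows '[{"slide": [0,0.003,0.3],"delta_rot": [0,0,0],"fingers": 0.2},{"slide": [0,0,0.3],"delta_rot": [0,0,0],"fingers": 0.2},{"slide": [0,0,0.075],"delta_rot": [0,0,0],"fingers": 0.2},{"slide": [0,0,0],"delta_rot": [0,0,0],"fingers": 0.2},{"slide": [0,0,0],"delta_rot": [0,0,0],"fingers": -1},{"slide": [0,0,0],"delta_rot": [0,0,0],"fingers": -1},{"slide": [0,0,0],"delta_rot": [0,0,0],"fingers": -1},{"slide": [0,0,0],"delta_rot": [0,0,0],"fingers": -1}]'

```text
time_s: 53.72
tcp_pos: [0.601, -0.3815, 0.0266]
eef_rot: [-179.9, -0.2, -30.0]
contact_force: [0.8, 1.7, 6.3]
gripper_width: 0.0395
gripper_force: 20.0
```

play_rows --rows '[{"slide": [0,0,-0.1],"delta_rot": [0,0,0],"fingers": -1},{"slide": [0,0,-0.1],"delta_rot": [0,0,0],"fingers": -1},{"slide": [-0.15,0.02,0],"delta_rot": [0,0,0],"fingers": -1},{"slide": [-0.163,0.025,0],"delta_rot": [0,0,0],"fingers": -1},{"slide": [0,0,0],"delta_rot": [0,0,0],"fingers": -1},{"slide": [0,0,0],"delta_rot": [0,0,0],"fingers": -1},{"slide": [0,0,0],"delta_rot": [0,0,0],"fingers": -1}]'

```text
time_s: 54.6
tcp_pos: [0.5564, -0.3638, 0.0548]
eef_rot: [-179.9, -0.0, -30.0]
contact_force: [-0.5, -0.2, -1.5]
gripper_width: 0.0394
gripper_force: 20.0
```

play_rows --rows '[{"slide": [0,0,0.1],"delta_rot": [0,0,0],"fingers": -1},{"slide": [0,0,0.08],"delta_rot": [0,0,0],"fingers": -1},{"slide": [0,0,0.01],"delta_rot": [0,0,0],"fingers": -1},{"slide": [0,0,0],"delta_rot": [0,0,0],"fingers": -1},{"slide": [0,0,0],"delta_rot": [0,0,0],"fingers": -1}]'

```text
time_s: 55.22
tcp_pos: [0.5555, -0.3633, 0.0252]
eef_rot: [-180.0, 0.0, -30.0]
contact_force: [-0.1, 0.7, -1.6]
gripper_width: 0.0392
gripper_force: 20.0
```

play_rows --rows '[{"slide": [0,0,0.006],"delta_rot": [0,0,0],"fingers": -1},{"slide": [0,0,0.004],"delta_rot": [0,0,0],"fingers": -1},{"slide": [0,0,0],"delta_rot": [0,0,0],"fingers": -1}]'

```text
time_s: 55.6
tcp_pos: [0.5556, -0.3634, 0.0251]
eef_rot: [-180.0, 0.0, -30.0]
contact_force: [-3.2, 2.6, 7.5]
gripper_width: 0.0393
gripper_force: 20.0
```

play_rows --rows '[{"slide": [0,0,0],"delta_rot": [0,0,0],"fingers": 0.2},{"slide": [0,0,0],"delta_rot": [0,0,0],"fingers": 0.2},{"slide": [0,0,0],"delta_rot": [0,0,0],"fingers": 0.2},{"slide": [0,0,-0.15],"delta_rot": [0,0,0],"fingers": 0.2},{"slide": [0,0,-0.35],"delta_rot": [0,0,0],"fingers": 0.2},{"slide": [0,0,-0.35],"delta_rot": [0,0,-0.895],"fingers": 0.2},{"slide": [0,0,0],"delta_rot": [0,0,-0.895],"fingers": 0.2},{"slide": [0,0,0],"delta_rot": [0,0,-0.895],"fingers": 0.2}]'

```text
time_s: 56.6
tcp_pos: [0.556, -0.3636, 0.1529]
eef_rot: [-179.9, -0.1, -17.5]
contact_force: [-0.8, 0.4, -0.3]
gripper_width: 0.0524
gripper_force: 0.0
```

play_rows --rows '[{"slide": [0,0,0],"delta_rot": [0,0,-0.895],"fingers": 0.2},{"slide": [0,0,0],"delta_rot": [0,0,-0.895],"fingers": 0.2},{"slide": [0,0,0],"delta_rot": [0,0,0],"fingers": 0.2}]'

```text
time_s: 56.98
tcp_pos: [0.5556, -0.3636, 0.1518]
eef_rot: [-179.9, -0.0, -9.5]
contact_force: [-0.1, -0.2, 0.0]
gripper_width: 0.0528
gripper_force: 0.0
```

```bash
python3 - <<'E'
from h import *
t=r.capture("top")
for o in tins(t): print(*o)
tinplan(.5062,.2279,-9.5,-186,.12)
E
```

```text
[475.9 265. ] 218.9 -139.9 0.1
[506.7 228. ] 17.8 162.7 8.5
turn 0 x [-0.011 -0.002 -0.012] | slide 10 x [-0.098 -0.383  0.015] tot [-0.976 -3.834  0.145]
turn 0 x [0. 0. 0.] | slide 2 x [ 0.   -0.    0.34] tot [ 0.   -0.    0.68]
turn 0 x [0. 0. 0.] | slide 3 x [ 0.     0.    -0.271] tot [ 0.     0.    -0.813]
turn 38 x [-0.     0.    -0.999] | slide 8 x [-0.205 -0.334  0.042] tot [-1.639 -2.675  0.333]
turn 0 x [0. 0. 0.] | slide 2 x [ 0.    -0.     0.252] tot [ 0.    -0.     0.503]
```

play_rows --rows '[{"slide": [-0.098,-0.383,0.015],"delta_rot": [0,0,0],"fingers": 0.2},{"slide": [-0.098,-0.383,0.015],"delta_rot": [0,0,0],"fingers": 0.2},{"slide": [-0.098,-0.383,0.015],"delta_rot": [0,0,0],"fingers": 0.2},{"slide": [-0.098,-0.383,0.015],"delta_rot": [0,0,0],"fingers": 0.2},{"slide": [-0.098,-0.383,0.015],"delta_rot": [0,0,0],"fingers": 0.2},{"slide": [-0.098,-0.383,0.015],"delta_rot": [0,0,0],"fingers": 0.2},{"slide": [-0.098,-0.383,0.015],"delta_rot": [0,0,0],"fingers": 0.2},{"slide": [-0.098,-0.383,0.015],"delta_rot": [0,0,0],"fingers": 0.2}]'

```text
time_s: 58.02
tcp_pos: [0.515, 0.1112, 0.1346]
eef_rot: [-179.9, -0.1, -9.6]
contact_force: [1.7, 0.0, -0.0]
gripper_width: 0.0527
gripper_force: 0.0
```

play_rows --rows '[{"slide": [-0.098,-0.383,0.015],"delta_rot": [0,0,0],"fingers": 0.2},{"slide": [-0.098,-0.383,0.015],"delta_rot": [0,0,0],"fingers": 0.2},{"slide": [0,0,0],"delta_rot": [0,0,0],"fingers": 0.2},{"slide": [0,0,0],"delta_rot": [0,0,0],"fingers": 0.2},{"slide": [0,0,0],"delta_rot": [0,0,0],"fingers": 0.2}]'

```text
time_s: 58.65
tcp_pos: [0.5052, 0.2262, 0.1299]
eef_rot: [-180.0, -0.0, -9.6]
contact_force: [-0.5, -1.2, -0.1]
gripper_width: 0.0527
gripper_force: 0.0
```

```bash
python3 - <<'E'
from h import *
go([.5064,.2279,.028],-9.5)
t=r.capture("top");print(bar(t,(.5064,.228,.048)))
for o in tins(t,(400,225,540,310),.043):
    if o[1]<19: print("strip",*o,bar(t,(o[0][0]/1e3,o[0][1]/1e3,.043)))
E
```

```text
turn 0 x [-0.008 -0.003 -0.014] | slide 2 x [ 0.003 -0.006  0.34 ] tot [ 0.006 -0.012  0.68 ]
(np.float64(98.3), np.float64(104.7))
strip [ 593.  -293.7] 17.7 -36.8 8.8 (np.float64(-31.8), np.float64(-37.1))
strip [ 554.2 -361.2] 17.3 -38.8 8.4 (np.float64(-27.8), np.float64(-37.2))
strip [ 517.2 -430.7] 17.6 -36.4 8.2 (np.float64(-28.4), np.float64(-36.1))
```

play_rows --rows '[{"slide": [0.006,-0.012,0.3],"delta_rot": [0,0,0],"fingers": 0.2},{"slide": [0,0,0.3],"delta_rot": [0,0,0],"fingers": 0.2},{"slide": [0,0,0.08],"delta_rot": [0,0,0],"fingers": 0.2},{"slide": [0,0,0],"delta_rot": [0,0,0],"fingers": 0.2},{"slide": [0,0,0],"delta_rot": [0,0,0],"fingers": -1},{"slide": [0,0,0],"delta_rot": [0,0,0],"fingers": -1},{"slide": [0,0,0],"delta_rot": [0,0,0],"fingers": -1},{"slide": [0,0,0],"delta_rot": [0,0,0],"fingers": -1}]'

```text
time_s: 59.7
tcp_pos: [0.5072, 0.2296, 0.0295]
eef_rot: [-179.9, -0.1, -9.4]
contact_force: [-1.3, -1.0, 6.5]
gripper_width: 0.0397
gripper_force: 20.0
```

play_rows --rows '[{"slide": [0,0,-0.15],"delta_rot": [0,0,0],"fingers": -1},{"slide": [0,0,-0.33],"delta_rot": [0,0,0],"fingers": -1},{"slide": [0,0,-0.33],"delta_rot": [0,0,0],"fingers": -1},{"slide": [0,0,0],"delta_rot": [0,0,1],"fingers": -1},{"slide": [0,0,0],"delta_rot": [0,0,1],"fingers": -1},{"slide": [0,0,0],"delta_rot": [0,0,1],"fingers": -1},{"slide": [0,0,0],"delta_rot": [0,0,1],"fingers": -1},{"slide": [0,0,0],"delta_rot": [0,0,1],"fingers": -1}]'

```text
time_s: 60.7
tcp_pos: [0.5062, 0.2291, 0.1499]
eef_rot: [-179.9, 0.0, -32.5]
contact_force: [0.1, 0.2, -0.9]
gripper_width: 0.0394
gripper_force: 20.0
```

play_rows --rows '[{"slide": [0,0,0],"delta_rot": [0,0,1],"fingers": -1},{"slide": [0,0,0],"delta_rot": [0,0,1],"fingers": -1},{"slide": [0,0,0],"delta_rot": [0,0,1],"fingers": -1},{"slide": [0,0,0],"delta_rot": [0,0,1],"fingers": -1},{"slide": [0,0,0],"delta_rot": [0,0,1],"fingers": -1},{"slide": [0,0,0],"delta_rot": [0,0,1],"fingers": -1},{"slide": [0,0,0],"delta_rot": [0,0,1],"fingers": -1},{"slide": [0,0,0],"delta_rot": [0,0,1],"fingers": -1}]'

```text
time_s: 61.7
tcp_pos: [0.5061, 0.229, 0.1499]
eef_rot: [-179.9, 0.1, -69.2]
contact_force: [-0.1, 0.1, -0.6]
gripper_width: 0.0395
gripper_force: 20.0
```

play_rows --rows '[{"slide": [0,0,0],"delta_rot": [0,0,1],"fingers": -1},{"slide": [0,0,0],"delta_rot": [0,0,1],"fingers": -1},{"slide": [0,0,0],"delta_rot": [0,0,1],"fingers": -1},{"slide": [0,0,0],"delta_rot": [0,0,1],"fingers": -1},{"slide": [0,0,0],"delta_rot": [0,0,1],"fingers": -1},{"slide": [0,0,0],"delta_rot": [0,0,1],"fingers": -1},{"slide": [0,0,0],"delta_rot": [0,0,1],"fingers": -1},{"slide": [0,0,0],"delta_rot": [0,0,1],"fingers": -1}]'

```text
time_s: 62.7
tcp_pos: [0.5062, 0.229, 0.1499]
eef_rot: [-180.0, 0.1, -105.9]
contact_force: [0.3, 0.2, -0.2]
gripper_width: 0.0393
gripper_force: 20.0
```

```bash
python3 - <<'E'
from h import *
g=r.get_state();print(g["tcp_pos"],g["eef_rot"],g["joints"])
go([*slot(.12),.12],g["eef_rot"][2])
E
```

```text
[0.50616738 0.22903055 0.14985563] [-1.79979029e+02  9.00979461e-02 -1.05873258e+02] [ 4.45225596e+01  1.29809069e+01 -2.06917682e+01 -3.16054115e-02
 -5.62386327e+01 -6.03782897e+01]
turn 0 x [-0.005  0.02  -0.   ] | slide 8 x [ 0.334 -0.207  0.025] tot [ 2.671 -1.658  0.199]
```

play_rows --rows '[{"slide": [0.334,-0.207,0.025],"delta_rot": [0,0,0],"fingers": -1},{"slide": [0.334,-0.207,0.025],"delta_rot": [0,0,0],"fingers": -1},{"slide": [0.334,-0.207,0.025],"delta_rot": [0,0,0],"fingers": -1},{"slide": [0.334,-0.207,0.025],"delta_rot": [0,0,0],"fingers": -1},{"slide": [0.334,-0.207,0.025],"delta_rot": [0,0,0],"fingers": -1},{"slide": [0.334,-0.207,0.025],"delta_rot": [0,0,0],"fingers": -1},{"slide": [0.334,-0.207,0.025],"delta_rot": [0,0,0],"fingers": -1},{"slide": [0.334,-0.207,0.025],"delta_rot": [0,0,0],"fingers": -1}]'

```text
time_s: 63.7
tcp_pos: [0.6373, -0.2259, 0.1195]
eef_rot: [-179.9, 0.1, -105.7]
contact_force: [1.1, 1.2, -1.0]
gripper_width: 0.0396
gripper_force: 20.0
```

play_rows --rows '[{"slide": [0,0,0],"delta_rot": [0,0,0.978],"fingers": -1},{"slide": [0,0,0],"delta_rot": [0,0,0.978],"fingers": -1},{"slide": [0,0,0],"delta_rot": [0,0,0.978],"fingers": -1},{"slide": [0,0,0],"delta_rot": [0,0,0.978],"fingers": -1},{"slide": [0,0,0],"delta_rot": [0,0,0.978],"fingers": -1},{"slide": [0,0,0],"delta_rot": [0,0,0.978],"fingers": -1},{"slide": [0,0,0],"delta_rot": [0,0,0.978],"fingers": -1},{"slide": [0,0,0],"delta_rot": [0,0,0.978],"fingers": -1}]'

```text
time_s: 64.7
tcp_pos: [0.6368, -0.2239, 0.1195]
eef_rot: [180.0, 0.1, -141.7]
contact_force: [0.6, 0.4, -0.7]
gripper_width: 0.0396
gripper_force: 20.0
```

play_rows --rows '[{"slide": [0,0,0],"delta_rot": [0,0,0.978],"fingers": -1},{"slide": [0,0,0],"delta_rot": [0,0,0.978],"fingers": -1},{"slide": [0,0,0],"delta_rot": [0,0,0.978],"fingers": -1},{"slide": [0,0,0],"delta_rot": [0,0,0.978],"fingers": -1},{"slide": [0,0,0],"delta_rot": [0,0,0.978],"fingers": -1},{"slide": [0,0,0],"delta_rot": [0,0,0.978],"fingers": -1},{"slide": [0,0,0],"delta_rot": [0,0,0.978],"fingers": -1},{"slide": [0,0,0],"delta_rot": [0,0,0.978],"fingers": -1}]'

```text
time_s: 65.7
tcp_pos: [0.6368, -0.2239, 0.1195]
eef_rot: [179.9, 0.1, -177.6]
contact_force: [0.5, 0.9, -1.1]
gripper_width: 0.0395
gripper_force: 20.0
```

play_rows --rows '[{"slide": [0,0,0],"delta_rot": [0,0,0.978],"fingers": -1},{"slide": [0,0,0],"delta_rot": [0,0,0.978],"fingers": -1},{"slide": [0,0,0],"delta_rot": [0,0,0.978],"fingers": -1},{"slide": [0,0,0],"delta_rot": [0,0,0.978],"fingers": -1},{"slide": [0,0,0],"delta_rot": [0,0,0],"fingers": -1},{"slide": [0,0,0],"delta_rot": [0,0,0],"fingers": -1}]'

```text
time_s: 66.45
tcp_pos: [0.6369, -0.2241, 0.1193]
eef_rot: [179.9, 0.0, 164.7]
contact_force: [0.2, -0.4, -0.9]
gripper_width: 0.0394
gripper_force: 20.0
```

```bash
python3 - <<'E'
from h import *
g=r.get_state();print(g["tcp_pos"],g["eef_rot"],g["joints"][5])
go([*slot(.12),.0245],164.5)
E
```

```text
[ 0.63685445 -0.22407193  0.11934045] [1.79943629e+02 2.85925036e-02 1.64723940e+02] -102.33755985749107
turn 0 x [0.012 0.006 0.049] | slide 2 x [ 0.003 -0.002  0.316] tot [ 0.006 -0.004  0.632]
```

play_rows --rows '[{"slide": [0.006,-0.004,0.25],"delta_rot": [0,0,0],"fingers": -1},{"slide": [0,0,0.25],"delta_rot": [0,0,0],"fingers": -1},{"slide": [0,0,0.11],"delta_rot": [0,0,0],"fingers": -1},{"slide": [0,0,0.022],"delta_rot": [0,0,0],"fingers": -1},{"slide": [0,0,0.005],"delta_rot": [0,0,0],"fingers": -1},{"slide": [0,0,0],"delta_rot": [0,0,0],"fingers": -1},{"slide": [0,0,0],"delta_rot": [0,0,0],"fingers": -1}]'

```text
time_s: 67.32
tcp_pos: [0.6364, -0.2245, 0.0246]
eef_rot: [179.9, 0.1, 164.6]
contact_force: [0.2, -1.1, -1.1]
gripper_width: 0.0396
gripper_force: 20.0
```

play_rows --rows '[{"slide": [0,0,0.005],"delta_rot": [0,0,0],"fingers": -1},{"slide": [0,0,0],"delta_rot": [0,0,0],"fingers": -1}]'

```text
time_s: 67.58
tcp_pos: [0.6363, -0.2245, 0.0236]
eef_rot: [179.9, 0.1, 164.6]
contact_force: [-0.5, -0.1, 4.6]
gripper_width: 0.0394
gripper_force: 20.0
```

Contact; release, rise and move aside for a check.

play_rows --rows '[{"slide": [0,0,0],"delta_rot": [0,0,0],"fingers": 0.2},{"slide": [0,0,0],"delta_rot": [0,0,0],"fingers": 0.2},{"slide": [0,0,0],"delta_rot": [0,0,0],"fingers": 0.2},{"slide": [0,0,-0.15],"delta_rot": [0,0,0],"fingers": 0.2},{"slide": [0,0,-0.35],"delta_rot": [0,0,0],"fingers": 0.2},{"slide": [0,0,-0.4],"delta_rot": [0,0,0],"fingers": 0.2},{"slide": [0.25,0.3,0],"delta_rot": [0,0,0],"fingers": 0.2},{"slide": [0.25,0.3,0],"delta_rot": [0,0,0],"fingers": 0.2}]'

```text
time_s: 68.58
tcp_pos: [0.587, -0.1171, 0.1584]
eef_rot: [179.9, 0.1, 164.5]
contact_force: [0.2, 1.2, -0.5]
gripper_width: 0.0526
gripper_force: 0.0
```

play_rows --rows '[{"slide": [0.15,0.35,0],"delta_rot": [0,0,0],"fingers": 0.2},{"slide": [0.05,0.38,0],"delta_rot": [0,0,0],"fingers": 0.2},{"slide": [0.05,0.38,0],"delta_rot": [0,0,0],"fingers": 0.2},{"slide": [0.05,0.38,0],"delta_rot": [0,0,0],"fingers": 0.2},{"slide": [0.05,0.38,0],"delta_rot": [0,0,0],"fingers": 0.2},{"slide": [0.05,0.38,0],"delta_rot": [0,0,0],"fingers": 0.2},{"slide": [0,0,0],"delta_rot": [0,0,0],"fingers": 0.2},{"slide": [0,0,0],"delta_rot": [0,0,0],"fingers": 0.2}]'

```text
time_s: 69.58
tcp_pos: [0.6186, 0.2236, 0.1577]
eef_rot: [180.0, -0.0, 164.7]
contact_force: [0.4, -1.3, -1.0]
gripper_width: 0.0526
gripper_force: 0.0
```

```bash
python3 - <<'E'
from h import *
t=r.capture("top");s=r.capture("side")
for o in tins(t,(390,215,540,310),.043):
    if o[1]<19:
        x,y=o[0]/1e3; d=np.array([x,y])-slot(0); print("strip",*o,bar(t,(x,y,.043)),bar(s,(x,y,.043)),"scan xy",d@[.865,-.501],d@[.501,.865])
for o in tins(t):print(*o)
q=blob(t,(280,245,390,360),(5,60,40),(25,255,255))[0];print("panel",rect(t,q,.013))
im=np.hstack([cv2.resize(t["image"],(400,300)),cv2.resize(s["image"],(400,300))])
z=np.hstack([cv2.resize(t["image"][180:310,380:553],(400,300),interpolation=2),cv2.resize(s["image"][110:230,330:490],(400,300),interpolation=2)])
cv2.imwrite("pics/f.png",np.vstack([im,z]))
E
```

```text
strip [ 593.3 -293.9] 18.0 -36.9 9.1 (np.float64(-31.9), np.float64(-37.0)) (np.float64(-35.6), np.float64(-35.8)) scan xy -0.0019603000000000424 0.03848709999999997
strip [ 636.1 -223.3] 17.8 -34.2 8.8 (np.float64(-30.6), np.float64(-33.8)) (np.float64(-11.6), np.float64(-36.6)) scan xy -0.000308899999999989 0.12099889999999999
strip [ 516.9 -431. ] 17.8 -33.9 8.2 (np.float64(-29.6), np.float64(-33.5)) (np.float64(-30.6), np.float64(-35.0)) scan xy 0.0006408000000000316 -0.11838079999999998
strip [ 554.1 -361.6] 17.5 -36.4 8.3 (np.float64(-27.7), np.float64(-35.0)) (np.float64(-8.9), np.float64(-40.7)) scan xy -0.0019505999999999371 -0.039712600000000015
[376.6 219.2] 161.8 -152.1 2.9
[562.8 392.7] 52.4 0.0 0.0
[605.7 148.3] 26.6 -54.6 12.3
panel ((450.3354797363281, -36.276832580566406), (195.66639709472656, 194.03305053710938), 89.68802642822266)
```

View pics/f.png

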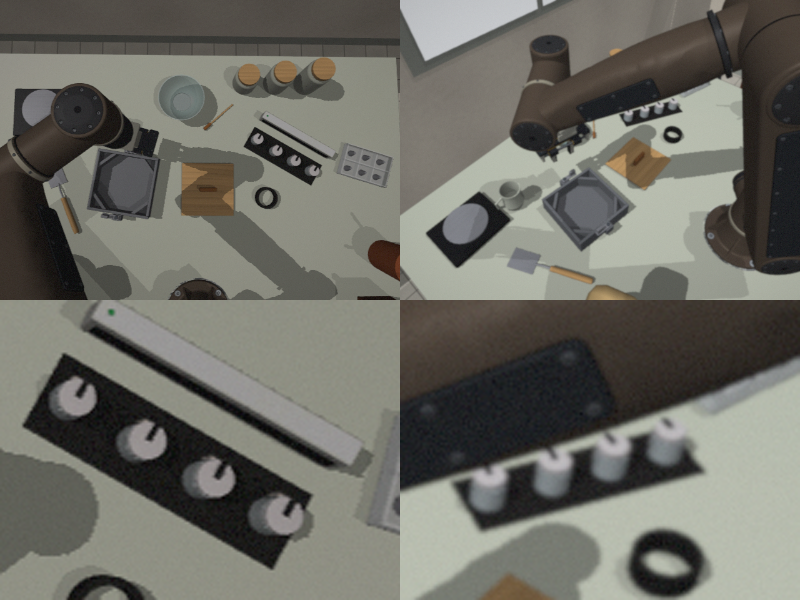

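```bash
python3 -c "
from plant import r
print(r.close_job())"
```

```text
the job is handed in; nothing more can be done
None
```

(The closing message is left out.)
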